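# Weigh the loose bronze beads and tip them into the sample jar

### The job

Set the empty scoop level on the balance's pan, let go, and turn the tare knob, and the dial face with it, until the zero mark lies right under the pointer; then put every bronze bead into the scoop's tray as it stands on the pan. Lift the scoop level, rest its lip just inside the mouth of the jar before tilting it at all steeply, and tip it there so that all the beads end up in the jar; bring it level again before it leaves the mouth and set it back upright on the middle of the cork mat. Leave the dropper bottle, the amber jar and the brush where they are.

Things in the scene. Friction and masses are not known exactly. Their poses are not given: they have to be found in the camera images.
- scoop: steel weighing scoop, 120 g (varies). Origin on its underside; own -x is the spout's direction, z up (same axes for its points). Foot 56 (x) by 36 mm; tray floor 18 mm above the underside, walls 22 mm above the floor, 2 mm sheet. Tray inside: back wall 45 mm behind the origin, 40 mm wide to 5 mm ahead of it, then narrowing to 32 mm at 50 mm ahead, where the spout begins
- scoop_grip (a point): centre of the place to hold on the scoop's black upright tab: tab 14 mm thick (along scoop y), 26 mm long (x), rising from 12 to 68 mm above the foot's underside; this point is 50 mm above the foot's underside, 60 mm behind the scoop origin (scoop +x)
- scoop_base (a point): centre of the underside of the scoop's foot, 6 mm behind the origin; axes of the scoop. Its z is the height of the surface the scoop stands on
- scoop_lip (a point): middle of the tip of the spout's floor, 80 mm ahead of the scoop origin (140 mm ahead of scoop_grip), 2 mm above the level of the foot's underside (48 mm below scoop_grip). The spout is 36 mm wide outside, 32 mm inside, with side walls 12 mm high, and falls 16 mm over its 30 mm length
- jar_mouth (a point): centre of the mouth of the glass sample jar, level with its rim, 100 mm above the table. The jar is fixed on a round steel foot plate 90 mm wide and 12 mm high. Mouth 46 mm wide inside, 54 mm outside; neck 22 mm high, below it the jar widens to 76 mm outside; its inner floor is 83 mm below the rim
- pan_top (a point): centre of the balance's rectangular steel pan (130 by 105 mm, x by y of the balance), on its upper face, 62 mm above the table when empty. The pan is sprung: it sinks about 4 mm under the empty scoop, at most 13 mm
- dial_centre (a point): centre of the balance's round dial (102 mm wide), on top of the grey housing (150 x 260 x 44 mm, x by y by height), 130 mm to the -y side of the pan; axes of the balance, 48 mm above the table. The white dial face turns with the tare knob at its centre; the pointer does not
- dial_zero (a point): the heavy black zero mark on the dial face, 45 mm from the dial's centre; its x axis points outwards from the centre through the mark. Turns with the tare knob, one to one
- pointer_tip (a point): tip of the black pointer that turns just above the dial face, 42 mm from the dial's centre; its x axis points outwards along the pointer. It points along the balance's x with an empty pan; load on the pan turns it clockwise (from above), about 0.065 rad per 10 g; the knob does not move it. It reads zero when the zero mark is under it
- knob_grip (a point): on the tare knob's axis at the height to grip it: a black upright bar, 40 mm long (point x), 12 mm thick (point y), its top 44 mm above the dial and this point 30 mm above the dial; below it, 3 to 13 mm above the dial, a round disc 38 mm wide. The bar lies along the line to the zero mark. The knob stays where it is left (friction 0.04 N m)
- tare_knob (a joint): angle of the tare knob and dial face, rad, grows clockwise seen from above, limits -2.6 and 2.6; at 0 the zero mark lies along the balance's x
- mat_top (a point): centre of the upper face of the cork mat (180 by 85 mm, 3 mm thick, fixed on the table; long side along its x) where the scoop lives
- bead0_mid (a point): centre of a bronze bead, an eight-sided barrel about 15 mm wide and 14 mm high, 15 g; stands on end on the white card (170 by 130 mm, 3 mm thick) at the start. Not all five beads need be present
- bead1_mid (a point): centre of a bronze bead, an eight-sided barrel about 15 mm wide and 14 mm high, 15 g; stands on end on the white card (170 by 130 mm, 3 mm thick) at the start. Not all five beads need be present
- bead2_mid (a point): centre of a bronze bead, an eight-sided barrel about 15 mm wide and 14 mm high, 15 g; stands on end on the white card (170 by 130 mm, 3 mm thick) at the start. Not all five beads need be present
- bead3_mid (a point): centre of a bronze bead, an eight-sided barrel about 15 mm wide and 14 mm high, 15 g; stands on end on the white card (170 by 130 mm, 3 mm thick) at the start. Not all five beads need be present
- bead4_mid (a point): centre of a bronze bead, an eight-sided barrel about 15 mm wide and 14 mm high, 15 g; stands on end on the white card (170 by 130 mm, 3 mm thick) at the start. Not all five beads need be present
- dropper: bystander: round glass dropper bottle, 42 mm wide, 100 mm high with its rubber bulb; origin at the centre of its underside
- varnish: bystander: amber jar with a grey metal lid, 48 mm wide, 50 mm high; origin at the centre of its underside
- brush: bystander: brush lying on the table; origin within its handle

How it is judged:
By the outcome, as a careful person would: the job done as asked, in the order asked, and still so for the second after the job is handed in, with the robot touching nothing.
Of bead0, bead1, bead2, bead3, bead4 only 3 to 5 are there at a start; the rules pass over those that are not, and their reading is None.
At some moment in a run one of bead0, bead1, bead2, bead3, bead4 may be knocked a few centimetres aside while the robot is not near it.
It also fails if it takes over 210 s, if anything falls off the work surface, if the arm or the gripper's body presses on something with over 40 N, if the wrist force passes 120 N, or if a joint passes its speed limit or range.

### The arm

A 6-joint arm with a two-finger parallel gripper is mounted at the origin on the work surface. World frame = base frame: x ahead of the robot, y to its left, z up, the work surface at z = 0. Lengths are in m, angles in rad, forces in N, time in s.
With the tool pointing down it reaches from about 0.275 to 0.875 m from the base axis. Payload 12.5 kg.
Tool frame: the origin (TCP) lies at the very end of the fingers, on their centre line; the grasp point (between the pads) lies 19 mm behind it; x points along the fingers, y is the direction in which the jaws open and shut, and the axes are right-handed (so a half turn about x gives the same grasp; the last joint's range is limited). The gripper opens to 85 mm and grips with 20 to 120 N. Pads are 22 mm wide; open, the fingers measure 114 mm over their backs; the gripper's body (76 mm by 85 mm) begins 54 mm behind the grasp point. The pads swing forward as they close: fully open they stand 13 mm farther back than shut.
Start: joints at [-1.314, 0.351, 1.652, -0, 1.139, -0.085], TCP at [0.184, -0.518, 0.2] pointing down, gripper open.
Joint ranges: [-2.75, 2.75], [-0.79, 2.1], [0.01, 2.65], [-1.57, 4.71], [0.07, 3.14], [-2.87, 2.87]. Speed limits (rad/s): [2.22, 2.22, 2.79, 3.14, 3.14, 3.14].

### API

Orientations are given as a 3x3 rotation matrix whose columns are the frame's x, y, z axes.
In Python, from bench import manip gives the robot as it stands. Calls block until the motion is done:
- manip.move_ptp(position, orientation): joint-space move of the TCP to a pose.
- manip.move_l(position, attitude=None, max_speed=0.15): straight line of the TCP; attitude=None keeps the orientation; max_speed is the mean speed in m/s.
- manip.move_j(angles): joint-space move.
- manip.set_gripper(opening, effort=None): opening from 0.0 (shut) to 1.0 (fully open); effort is the grip in N (None keeps the last); returns when the fingers have stopped.
- manip.dwell(seconds).
- manip.inverse_kinematics(position, orientation): joint angles nearest the present ones, or None.
- manip.grab_frame(name): name is "scene" or "side" or "wrist"; returns (picture, depth): 420x560x3 uint8, red, green, blue; 420x560 float32, m along the optical axis (not along the pixel's ray), 0 where there is no reading.
- manip.get_calibration(name): a dict with "camera_matrix" (3x3 intrinsics, pixels), "R" (3x3) and "t" (3): a world point X has camera coordinates R X + t. Camera axes: x right, y down, z forward; pixel columns grow to the right and rows downward; lengths in m; the calibration is good to about 2 mm. A picture is of the moment at which its call begins: read the wrist's pose just before it. get_calibration takes no time and is no camera call; for the wrist camera it gives the pose at the moment of the call.
A pose or a line that the arm cannot do raises manip.Unreachable and nothing moves.
- manip.sign_off(): hands the job in, once; it reports no verdict.
Trained networks look in the newest picture that a camera, given by its name, has taken for a name from the list of things; names that differ only in an ending like _2 or _b are one class to them, and where a whole thing is asked for, a point or a joint stands for the part that bears it (a point fixed in the world has none). Each returns a list of dicts, best first, with "confidence" (0 to 1); they miss things now and then, are a little off and sometimes report something else, mostly with a low value. They report only what shows in the picture. A call takes as long as a camera call.
- manip.look_for(camera, name): "at" ([x, y, z] in m, in world coordinates, good to about 4 mm: the middle of the surface that is visible of it).
Readings, each from a call of its own:
- manip.current_time(): time.
- manip.current_qpos(): joint angles.
- manip.current_joint_vel(): joint speeds.
- manip.current_joint_torque(): joint torques, N m.
- manip.current_ee_pos(): TCP position.
- manip.current_tcp_rot(): TCP orientation.
- manip.current_force(): force on the tool from outside, world axes, zero at the start.
- manip.current_ft_torque(): the same for the moment, N m.
- manip.current_grip_width(): opening from 0.0 (shut) to 1.0 (fully open).
Only numpy, scipy, OpenCV 4.12 (cv2) and the standard library are available. Lean on these libraries where they do the work, as an engineer would, in place of code of your own. Each camera call takes 0.05 s, during which the arm holds its last target.

## Working session

There is one attempt and no reset: what is moved stays moved. The work goes in short steps, each a Python script; the robot and the scene stay as the last script left them, time stands still between calls to the robot, and variables do not carry over. Pictures are saved under pics/ and viewed, and the job is handed in when it is done.

```bash
ls; mkdir -p pics; python3 - <<'E'
from bench import manip
import cv2, numpy as np
print(manip.current_time())
for c in ["scene","side","wrist"]:
    p,d=manip.grab_frame(c); cv2.imwrite(f"pics/{c}0.png",p[:,:,::-1])
    k=manip.get_calibration(c); print(c,k["camera_matrix"].round(1).tolist(),(-k["R"].T@k["t"]).round(3),k["R"][2].round(2))
    for n in ["scoop","scoop_grip","scoop_lip","jar_mouth","pan_top","dial_centre","dial_zero","pointer_tip","knob_grip","mat_top","bead0_mid","bead1_mid","dropper","varnish","brush"]:
        if c=="wrist" and n not in("bead0_mid","scoop"): continue
        print(c,n,[(np.round(r["at"],3).tolist(),round(r["confidence"],2)) for r in manip.look_for(c,n)])
print(manip.current_time())
E
```

```text
pics
0.0
scene [[387.4, 0.0, 283.3], [0.0, 387.4, 208.4], [0.0, 0.0, 1.0]] [ 1.112 -0.591  0.672] [-0.6   0.56 -0.57]
scene scoop [([0.527, -0.35, 0.024], 0.6), ([0.585, 0.135, 0.044], 0.5)]
scene scoop_grip [([0.531, -0.353, 0.027], 0.87)]
scene scoop_lip [([0.531, -0.352, 0.027], 0.65)]
scene jar_mouth [([0.469, -0.059, 0.055], 0.74), ([0.577, 0.1, 0.047], 0.35)]
scene pan_top [([0.56, 0.225, 0.061], 0.65), ([0.639, -0.197, 0.02], 0.53)]
scene dial_centre [([0.583, 0.133, 0.043], 0.87)]
scene dial_zero [([0.577, 0.099, 0.046], 0.75)]
scene pointer_tip []
scene knob_grip [([0.578, 0.094, 0.047], 0.92)]
scene mat_top [([0.564, -0.373, 0.001], 0.6)]
scene bead0_mid [([0.529, -0.189, 0.016], 0.39)]
scene bead1_mid []
scene dropper [([0.387, 0.341, 0.039], 0.74)]
scene varnish [([0.738, -0.016, 0.044], 0.75), ([0.387, 0.339, 0.038], 0.22)]
scene brush [([0.326, -0.307, 0.014], 0.87)]
side [[467.9, 0.0, 278.1], [0.0, 467.9, 214.3], [0.0, 0.0, 1.0]] [0.489 0.897 0.94 ] [ 0.01 -0.74 -0.67]
side scoop [([0.528, -0.343, 0.028], 0.56), ([0.557, 0.235, 0.057], 0.18)]
side scoop_grip [([0.526, -0.337, 0.026], 0.71)]
side scoop_lip [([0.528, -0.344, 0.027], 0.58)]
side jar_mouth [([0.45, -0.017, 0.059], 0.62)]
side pan_top [([0.556, 0.238, 0.058], 0.92)]
side dial_centre [([0.555, 0.221, 0.046], 0.76)]
side dial_zero [([0.567, 0.117, 0.048], 0.82)]
side pointer_tip []
side knob_grip [([0.564, 0.11, 0.047], 0.62)]
side mat_top [([0.529, -0.328, 0.003], 0.63)]
side bead0_mid [([0.53, -0.329, 0.002], 0.58), ([0.528, -0.342, 0.027], 0.54)]
side bead1_mid []
side dropper [([0.382, 0.361, 0.044], 0.91), ([0.526, -0.343, 0.03], 0.53)]
side varnish [([0.726, 0.015, 0.039], 0.62)]
side brush [([0.323, -0.292, 0.022], 0.87), ([0.556, 0.218, 0.045], 0.72)]
wrist [[327.6, 0.0, 276.0], [0.0, 327.6, 206.1], [0.0, 0.0, 1.0]] [ 0.244 -0.495  0.374] [-0.24 -0.09 -0.97]
wrist scoop [([0.296, -0.355, 0.017], 0.34)]
wrist bead0_mid []
1.75
```

View pics/scene0.png

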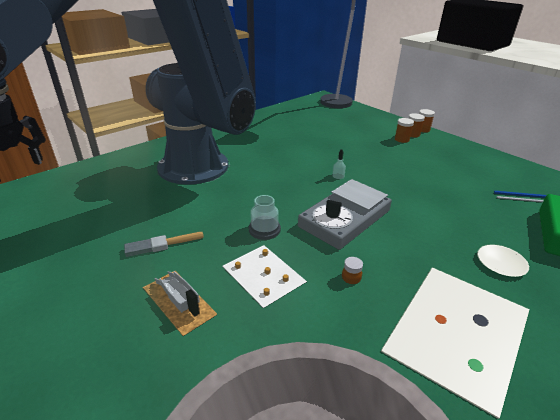

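View pics/side0.png

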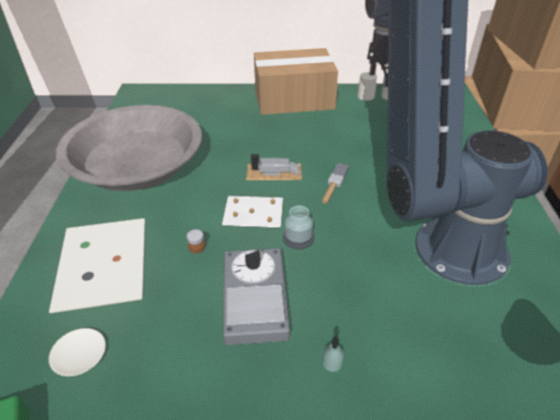

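View pics/wrist0.png

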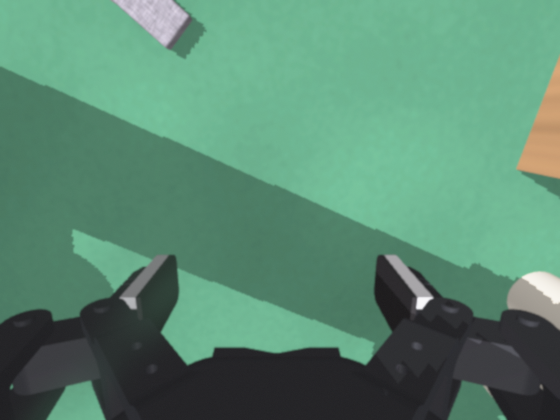

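```bash
cat > h.py <<'E'
from bench import manip
import cv2, numpy as np
def R(yaw,pitch=0.0):
    """jaw (tool y) direction at angle yaw in xy-plane; tool pointing down. pitch: rotate about tool y"""
    x=np.array([0,0,-1.]); y=np.array([np.cos(yaw),np.sin(yaw),0]); z=np.cross(x,y)
    M=np.stack([x,y,z],1)
    c,s=np.cos(pitch),np.sin(pitch)
    return M@np.array([[c,0,s],[0,1,0],[-s,0,c]])
def snap(c,name):
    k=manip.get_calibration(c); p,d=manip.grab_frame(c)
    cv2.imwrite(f"pics/{name}.png",p[:,:,::-1]); np.savez(f"pics/{name}.npz",p=p,d=d,K=k["camera_matrix"],R=k["R"],t=k["t"])
    return p,d,k
def xyz(d,k):
    K=k["K"] if "K" in k else k["camera_matrix"]
    v,u=np.mgrid[:d.shape[0],:d.shape[1]]
    P=np.stack([(u-K[0,2])/K[0,0]*d,(v-K[1,2])/K[1,1]*d,d],-1)
    W=(P-k["t"])@k["R"]; W[d==0]=np.nan
    return W
def look(c,n):
    r=manip.look_for(c,n); print(c,n,[(np.round(a["at"],4).tolist(),round(a["confidence"],2)) for a in r]); return r
E
python3 - <<'E'
from h import *
print(manip.current_tcp_rot().round(3) if hasattr(manip.current_tcp_rot(),'round') else manip.current_tcp_rot())
np.set_printoptions(suppress=True,precision=3)
for yaw in (np.pi/2,-np.pi/2):
  for p in [(0.47,-0.30,0.3),(0.53,0.1,0.3)]:
    q=manip.inverse_kinematics(p,R(yaw)); print(yaw,q)
E
```

```text
[[-0.     0.335 -0.942]
 [ 0.    -0.942 -0.335]
 [-1.    -0.    -0.   ]]
1.5707963267948966 [-0.652  0.283  1.498 -0.     1.361 -2.222]
1.5707963267948966 [ 0.1    0.247  1.545 -0.     1.35  -1.471]
-1.5707963267948966 [-0.652  0.283  1.498 -0.     1.361  0.919]
-1.5707963267948966 [ 0.1    0.247  1.545 -0.     1.35   1.671]
```

```bash
python3 - <<'E'
from h import *
manip.move_ptp((0.56,-0.28,0.30),R(-np.pi/2)); snap("wrist","w1")
for n in ["scoop","scoop_grip","scoop_lip","mat_top","bead0_mid"]: look("wrist",n)
manip.move_ptp((0.54,0.1,0.32),R(-np.pi/2)); snap("wrist","w2")
for n in ["jar_mouth","pan_top","dial_centre","dial_zero","pointer_tip","knob_grip"]: look("wrist",n)
print(manip.current_time())
E
```

```text
wrist scoop [([0.5279, -0.3459, 0.0173], 0.68)]
wrist scoop_grip [([0.525, -0.3568, 0.0216], 0.68)]
wrist scoop_lip [([0.5218, -0.3464, 0.0165], 0.69)]
wrist mat_top [([0.5392, -0.3436, -0.0019], 0.71)]
wrist bead0_mid [([0.5245, -0.1913, 0.0144], 0.67)]
wrist jar_mouth [([0.4621, -0.0388, 0.0542], 0.8), ([0.5239, -0.1907, 0.0142], 0.45)]
wrist pan_top []
wrist dial_centre [([0.5624, 0.1662, 0.0448], 0.73)]
wrist dial_zero [([0.5701, 0.1052, 0.046], 0.95)]
wrist pointer_tip [([0.5958, 0.1055, 0.0534], 0.61)]
wrist knob_grip [([0.5686, 0.102, 0.0472], 0.65)]
5.4833
```

View pics/w1.png

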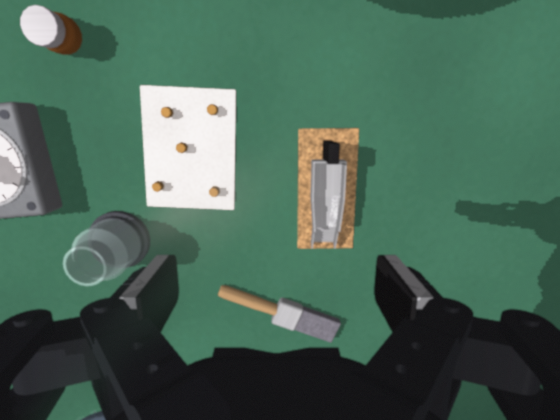

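View pics/w2.png

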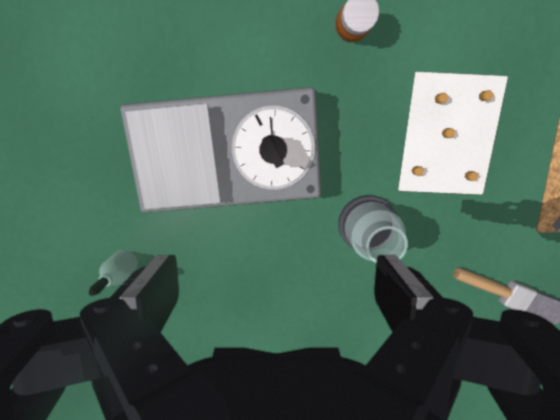

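```bash
python3 - <<'E'
from h import *
np.set_printoptions(suppress=True,precision=4)
a=np.load("pics/w1.npz"); W=xyz(a["d"],a); p=a["p"].astype(int)
reg=np.zeros(p.shape[:2],bool); reg[120:260,285:370]=1
def rect(m,n):
    P=W[m][:,:2]; P=P[~np.isnan(P[:,0])]
    lo=P; r=cv2.minAreaRect((P*1000).astype(np.float32)); print(n,len(P),"minrect",np.round(r[0],1),np.round(r[1],1),round(r[2],2),"z",np.nanmedian(W[m][:,2]).round(4))
mat=reg&(p[...,0]-p[...,2]>50); rect(mat,"mat")
tab=reg&(W[...,2]>0.062)&(W[...,2]<0.08); rect(tab,"tab"); 
for z0,z1 in [(0.035,0.05),(0.008,0.03)]:
    m=reg&(W[...,2]>z0)&(W[...,2]<z1); rect(m,f"scoop {z0}")
    P=W[m]; print(P[:,:2].min(0),P[:,:2].max(0))
print("z table",np.nanmedian(W[300:330,400:430,2]))
bb=(p[...,0]-p[...,2]>45); bb[:, :130]=0; bb[:,260:]=0; bb[:90]=0; bb[220:]=0
n,l,s,c=cv2.connectedComponentsWithStats(bb.astype(np.uint8))
for i in range(1,n):
    if s[i,4]>15:
        m=l==i; P=W[m]; top=P[P[:,2]>0.013]
        print("bead",c[i].round(),s[i,4],np.nanmedian(P,0), "top",top.mean(0) if len(top) else None, np.nanmax(P[:,2]))
E
```

```text
mat 3644 minrect [ 520.7 -354.2] [179.8  84.8] 0.39 z 0.0035
tab 260 minrect [ 581.8 -350.8] [14.  25.7] 89.43 z 0.0712
scoop 0.035 433 minrect [ 533.3 -351. ] [ 44.3 123.1] 89.81 z 0.0429
[ 0.4717 -0.3731] [ 0.5948 -0.3288]
scoop 0.008 2113 minrect [ 515.2 -349.4] [ 43.5 158. ] 88.45 z 0.0214
[ 0.4366 -0.3727] [ 0.5943 -0.3289]
z table 0.38638130719218505
bead [212. 109.] 87 [ 0.6358 -0.194   0.0173] top [ 0.6353 -0.1944  0.0174] 0.019899206073102284
bead [166. 112.] 95 [ 0.632  -0.1328  0.0173] top [ 0.6322 -0.133   0.0174] 0.019630538587298622
bead [181. 147.] 83 [ 0.5857 -0.1494  0.017 ] top [ 0.585  -0.1492  0.017 ] 0.019310147659195753
bead [157. 186.] 76 [ 0.5309 -0.1109  0.0172] top [ 0.5305 -0.1109  0.0172] 0.019788786355542192
bead [213. 192.] 72 [ 0.5225 -0.1906  0.0172] top [ 0.5227 -0.1909  0.017 ] 0.019356960794864733
```

```bash
python3 - <<'E'
from h import *
np.set_printoptions(suppress=True,precision=4)
a=np.load("pics/w2.npz"); W=xyz(a["d"],a); p=a["p"].astype(int)
def rect(m,n):
    P=W[m][:,:2]; P=P[~np.isnan(P[:,0])]
    r=cv2.minAreaRect((P*1000).astype(np.float32)); print(n,len(P),"minrect",np.round(r[0],1),np.round(r[1],1),round(r[2],2),"z",np.nanmedian(W[m][:,2]).round(4))
X,Y,Z=W[...,0],W[...,1],W[...,2]
reg=np.zeros(p.shape[:2],bool); reg[80:225,110:330]=1
rect(reg&(Z>0.055)&(Z<0.07)&(Y>0.17),"pan")
rect(reg&(Z>0.035)&(Z<0.07),"housing")
dial=reg&(Z>0.045)&(Z<0.052)&(p.min(-1)>170); rect(dial,"dial")
P=W[dial]; (c,r)=cv2.minEnclosingCircle((P[:,:2]*1000).astype(np.float32)); print(c,r,np.median(P[:,2]))
rect(reg&(Z>0.085)&(Z<0.1),"knob bar")
# jar
jr=np.zeros_like(reg); jr[190:270,330:415]=1
for z0 in np.arange(0,0.11,0.01):
    m=jr&(Z>z0)&(Z<z0+0.01)
    if m.sum()>5:
        (c,r)=cv2.minEnclosingCircle((W[m][:,:2]*1000).astype(np.float32)); print("jar z",z0.round(2),m.sum(),np.round(c,1),round(r,1))
big=cv2.resize(a["p"][85:220,115:330],None,fx=3.6,fy=3.6,interpolation=cv2.INTER_CUBIC); cv2.imwrite("pics/w2b.png",big[:,:,::-1])
E
```

```text
pan 7938 minrect [553.6 232.5] [130.1 105.3] 5.13 z 0.0623
housing 20351 minrect [558.9 170.4] [150.2 258.9] 4.91 z 0.0481
dial 4193 minrect [562.7 171.7] [109.8 244.6] 2.47 z 0.0478
(557.3978881835938, 173.02915954589844) 124.38445281982422 0.04783981724674886
knob bar 332 minrect [564.9 103.4] [39.4 12. ] 26.85 z 0.0923
jar z 0.0 2319 [432.7 -55.6] 95.2
jar z 0.01 431 [446.2 -42.4] 44.8
jar z 0.02 510 [446.7 -42.2] 39.2
jar z 0.03 229 [447.7 -41.4] 37.3
jar z 0.04 230 [447.3 -41.6] 37.1
jar z 0.05 202 [447.9 -41.4] 37.3
jar z 0.06 431 [446. -42.] 38.2
jar z 0.07 520 [446.7 -42.1] 33.8
jar z 0.08 211 [447.5 -41.1] 26.4
jar z 0.09 289 [446.4 -42.4] 27.0
jar z 0.1 191 [446.5 -42.4] 26.7
```

View pics/w2b.png

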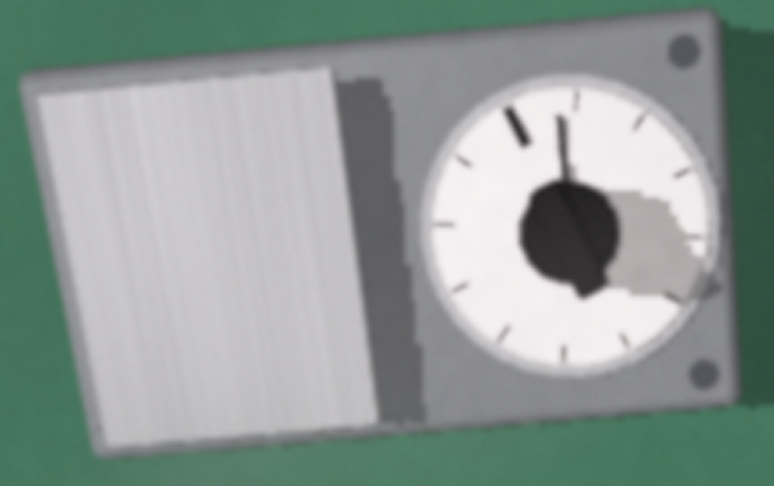

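```bash
cat >> h.py <<'E'
JAR=np.array([0.4466,-0.0422,0.100]); PAN=np.array([0.5536,0.2325,0.062]); BY=np.deg2rad(5.0)
MAT=np.array([0.5207,-0.3542,0.003]); DIAL=np.array([0.5649,0.1034,0.048])
def scoopR(psi,th=0.0):
    c,s=np.cos(psi),np.sin(psi); Rz=np.array([[c,-s,0],[s,c,0],[0,0,1]])
    c,s=np.cos(th),np.sin(th); Ry=np.array([[c,0,-s],[0,1,0],[s,0,c]])  # +x up => spout down
    return Rz@Ry
# tool in scoop frame (level): x=-z_s, y=-y_s , z=x cross y
T=np.array([[0,0,-1.],[0,-1,0],[-1,0,0]])  # columns x,y,z = rows^T checked below
T=np.stack([np.array([0,0,-1.]),np.array([0,-1.,0]),np.cross([0,0,-1.],[0,-1.,0])],1)
GRASP_UP=0.031   # TCP height above the foot underside at the tab (x=+0.060)
def tcp_for_point(pt_s,pt_w,psi,th=0.0,tcp_s=(0.060,0,GRASP_UP)):
    """TCP pose putting scoop-frame point pt_s at world pt_w"""
    S=scoopR(psi,th); o=np.asarray(pt_w)-S@np.asarray(pt_s)
    return o+S@np.asarray(tcp_s), S@T
LIP=(-0.080,0,0.002); BASE=(0.006,0,0.0)
E
python3 - <<'E'
from h import *
np.set_printoptions(suppress=True,precision=2)
for psi in (0,-0.1,-0.5,0.5,-1,1,1.57,-1.57):
    for th in np.deg2rad([0,30,45,60,70]):
        p,Rm=tcp_for_point(LIP,JAR+np.array([0.004*np.cos(psi),0.004*np.sin(psi),-0.004]),psi,th)
        q=manip.inverse_kinematics(p,Rm); print(psi,np.rad2deg(th).round(),p,q)
E
```

```text
0 0.0 [ 0.59 -0.04  0.12] [-0.15  0.51  1.61 -0.    1.02  1.42]
0 30.0 [ 0.56 -0.04  0.19] [-0.22  0.17  2.04  0.26  0.44  1.15]
0 45.0 [ 0.53 -0.04  0.22] [-0.28  0.04  2.26  1.19  0.21  0.19]
0 60.0 [ 0.5  -0.04  0.23] [-0.37 -0.01  2.47  2.36  0.46 -1.04]
0 70.0 [ 0.47 -0.04  0.24] [-0.45  0.05  2.61  2.53  0.8  -1.29]
-0.1 0.0 [ 0.59 -0.06  0.12] [-0.17  0.51  1.61 -0.    1.02  1.5 ]
-0.1 30.0 [ 0.56 -0.05  0.19] [-0.21  0.17  2.04  0.13  0.42  1.36]
-0.1 45.0 [ 0.53 -0.05  0.22] [-0.24  0.04  2.26  0.99  0.12  0.49]
-0.1 60.0 [ 0.5  -0.05  0.23] [-0.28 -0.01  2.48  2.72  0.39 -1.27]
-0.1 70.0 [ 0.47 -0.04  0.24] [-0.33  0.05  2.61  2.83  0.76 -1.42]
-0.5 0.0 [ 0.57 -0.11  0.12] [-0.27  0.5   1.63 -0.    1.01  1.8 ]
-0.5 30.0 [ 0.54 -0.1   0.19] [-0.17  0.17  2.03 -0.37  0.47  2.19]
-0.5 45.0 [ 0.52 -0.08  0.22] None
-0.5 60.0 [ 0.49 -0.07  0.23] [ 0.04  0.05  2.41  4.18  0.54 -2.25]
-0.5 70.0 [ 0.47 -0.05  0.24] [ 0.14  0.12  2.52  3.99  0.85 -1.96]
0.5 0.0 [0.57 0.03 0.12] [-0.03  0.48  1.66 -0.    1.    1.04]
0.5 30.0 [0.54 0.01 0.19] [-0.26  0.18  2.02  0.62  0.64  0.37]
0.5 
[... 745 characters left out ...]
70.0 [ 0.46 -0.02  0.24] [-0.81  0.36  2.15  1.18  1.42 -0.95]
1.57 0.0 [0.45 0.1  0.12] [ 0.12  0.29  1.96 -0.    0.9   0.12]
1.57 30.0 [0.45 0.07 0.19] [-0.28  0.24  1.94  0.55  1.18 -0.55]
1.57 45.0 [0.45 0.04 0.22] [-0.46  0.32  1.91  0.7   1.39 -0.76]
1.57 60.0 [0.45 0.01 0.23] [-0.6   0.44  1.85  0.8   1.61 -0.9 ]
1.57 70.0 [ 0.45 -0.02  0.24] [-0.67  0.54  1.81  0.84  1.74 -0.97]
-1.57 0.0 [ 0.45 -0.19  0.12] [-0.49  0.33  1.89 -0.    0.92  2.65]
-1.57 30.0 [ 0.45 -0.15  0.19] None
-1.57 45.0 [ 0.45 -0.12  0.22] [ 0.08  0.28  1.96 -0.87  1.17 -2.59]
-1.57 60.0 [ 0.45 -0.09  0.23] [ 0.26  0.39  1.94 -1.02  1.38 -2.37]
-1.57 70.0 [ 0.45 -0.07  0.24] [ 0.35  0.48  1.92 -1.09  1.53 -2.26]
```

```bash
python3 - <<'E'
from h import *
np.set_printoptions(suppress=True,precision=3)
g=np.array([0.5818,-0.3508,0.003+0.031])
manip.move_ptp(g+[0,0,0.10],R(-np.pi/2)); manip.set_gripper(1.0,80)
manip.move_l(g,max_speed=0.12)
manip.set_gripper(0.0,80); print("grip",manip.current_grip_width(),manip.current_force(),manip.current_ee_pos())
manip.move_l(g+[0,0,0.12],max_speed=0.12); snap("scene","s1")
p,Rm=tcp_for_point(BASE,PAN,BY)
print(p,manip.inverse_kinematics(p,Rm), manip.current_force())
manip.move_ptp(p+[0,0,0.08],Rm)
manip.move_l(p+[0,0,0.005],max_speed=0.08)
snap("side","d1"); print(manip.current_grip_width(),manip.current_force(),manip.current_time())
E
```

```text
grip 0.12852459099558067 [-0.242  0.853  3.531] [ 0.582 -0.351  0.034]
[0.607 0.237 0.093] [ 0.301  0.649  1.457 -0.     1.036  1.784] [-0.601 -0.045 -1.471]
0.12523407894645674 [ 0.184  0.038 -1.019] 13.5833
```

View pics/d1.png

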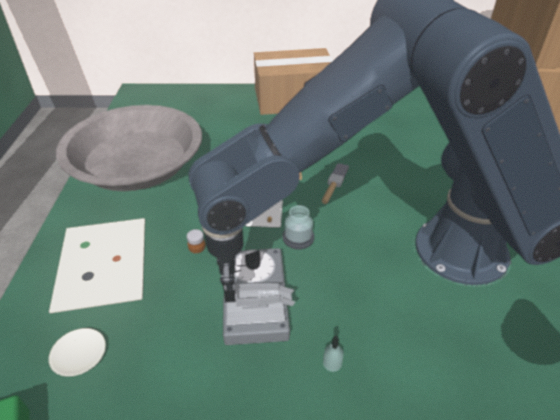

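```bash
python3 - <<'E'
from h import *
np.set_printoptions(suppress=True,precision=3)
p,Rm=tcp_for_point(BASE,PAN,BY)
for dz in (0.001,-0.001,-0.003):
    manip.move_l(p+[0,0,dz],max_speed=0.03); print(dz,manip.current_force())
manip.set_gripper(0.8)
manip.move_l(p+[0,0,0.15],max_speed=0.15)
manip.move_ptp((0.54,0.13,0.28),R(-np.pi/2)); manip.dwell(0.5); snap("wrist","w3")
print(manip.current_time())
E
cat > an.py <<'E'
import sys
from h import *
np.set_printoptions(suppress=True,precision=4)
a=np.load(f"pics/{sys.argv[1]}.npz"); W=xyz(a["d"],a); p=a["p"].astype(int)
X,Y,Z=W[...,0],W[...,1],W[...,2]
def rect(m,n):
    P=W[m][:,:2]; r=cv2.minAreaRect((P*1000).astype(np.float32)); print(n,len(P),"minrect",np.round(r[0],1),np.round(r[1],1),round(r[2],2),"z",np.nanmedian(W[m][:,2]).round(4))
# scoop tab
m=(Z>0.117)&(Z<0.15)&(Y>0.19)&(X>0.5); 
if m.sum()>20: rect(m,"tab")
m=(Z>0.052)&(Z<0.066)&(Y>0.18)&(Y<0.29)&(X>0.48)&(X<0.63); print("pan z",np.median(Z[m]))
c=PAN; A=np.c_[X[m]-c[0],Y[m]-c[1],np.ones(m.sum())]
print("pan plane",np.linalg.lstsq(A,Z[m],rcond=None)[0])
rect((Z>0.085)&(Z<0.1)&(np.hypot(X-DIAL[0],Y-DIAL[1])<0.03),"knob bar")
r=np.hypot(X-DIAL[0],Y-DIAL[1]); th=np.rad2deg(np.arctan2(Y-DIAL[1],X-DIAL[0]))
dk=p.max(-1)
for r0,r1 in [(0.026,0.036),(0.037,0.0415),(0.0425,0.047)]:
    mm=(r>r0)&(r<r1)&(Z<0.06)&(dk<75)
    h=np.round(th[mm]).astype(int); 
    b,n=np.unique(h//4*4,return_counts=True); print(r0,dict(zip(b.tolist(),n.tolist())))
# rectified view of dial
K=a["K"];N=560;s=0.12/N
v,u=np.mgrid[:N,:N]; Pw=np.stack([DIAL[0]+0.06-v*s,DIAL[1]+0.06-u*s,np.full(u.shape,0.049)],-1)
C=Pw@a["R"].T+a["t"]; uv=C@K.T; uv=(uv[...,:2]/uv[...,2:]).astype(np.float32)
im=cv2.remap(a["p"],uv[...,0],uv[...,1],cv2.INTER_CUBIC); cv2.imwrite(f"pics/{sys.argv[1]}_dial.png",im[:,:,::-1])
E
python3 an.py w3
```

```text
0.001 [-1.356 -0.671 -0.908]
-0.001 [ 0.911  0.539 -0.662]
-0.003 [-0.277  0.262 -0.079]
17.2583
tab 457 minrect [607.7 237.4] [25.8 14.8] 3.64 z 0.126
pan z 0.05832988084994174
pan plane [-0.0001 -0.0012  0.0583]
knob bar 400 minrect [564.9 103.6] [39.8 12. ] 26.93 z 0.0922
0.026 {}
0.037 {24: 1, 28: 4}
0.0425 {24: 2, 28: 3}
```

View pics/w3.png

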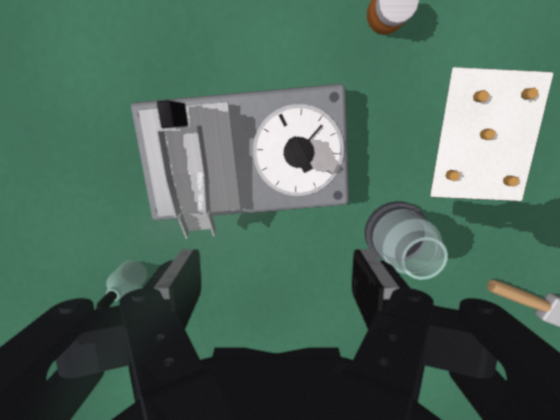

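View pics/w3_dial.png

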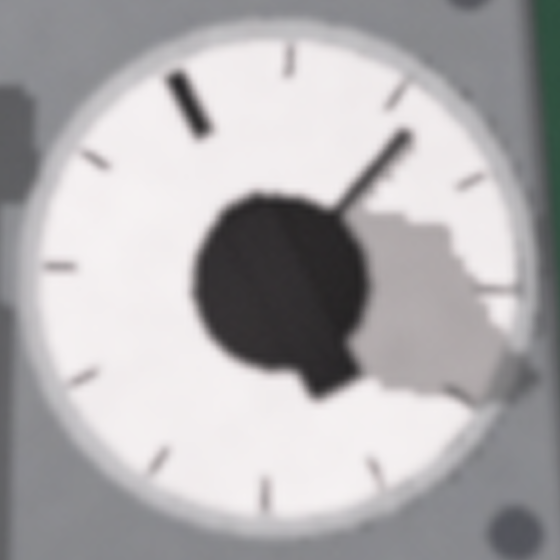

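```bash
python3 - <<'E'
from h import *
np.set_printoptions(suppress=True,precision=3)
d=np.deg2rad; y0=d(26.9+90); y1=d(-40.7+90)
P=np.array([DIAL[0],DIAL[1]+0.0001,0.066])
print(manip.inverse_kinematics(P,R(y0)),manip.inverse_kinematics(P,R(y1)))
manip.move_ptp(P+[0,0,0.08],R(y0)); manip.set_gripper(0.5,40)
manip.move_l(P,max_speed=0.1); manip.set_gripper(0.0,40); print(manip.current_grip_width(),manip.current_force())
for f in (0.5,1.0): manip.move_ptp(P,R(y0+(y1-y0)*f))
print(manip.current_force(),manip.current_ft_torque())
manip.set_gripper(0.4); manip.move_l(P+[0,0,0.08],max_speed=0.12)
manip.move_ptp((0.54,0.13,0.28),R(-np.pi/2)); snap("wrist","w4")
print(manip.current_time())
E
python3 an.py w4
```

```text
[ 0.1    0.562  1.696 -0.     0.883 -1.94 ] [ 0.1    0.562  1.696 -0.     0.883 -0.76 ]
-0.0013738040670152195 [0.644 0.717 0.133]
[-0.524 -0.749  0.793] [-0.006  0.017 -0.017]
26.775
tab 461 minrect [607.7 237.3] [25.9 14.9] 5.71 z 0.126
pan z 0.058324794693051435
pan plane [-0.0001 -0.0008  0.0583]
knob bar 399 minrect [564.9 103.5] [40.  11.8] 27.37 z 0.0922
0.026 {}
0.037 {24: 3, 28: 2}
0.0425 {24: 4, 28: 1}
```

View pics/w4_dial.png

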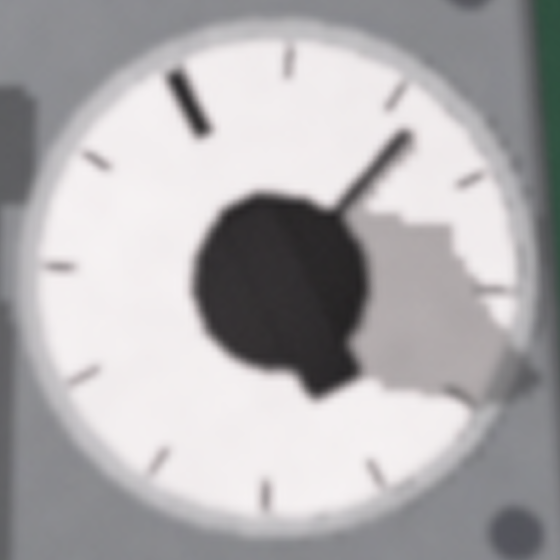

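```bash
python3 - <<'E'
from h import *
np.set_printoptions(suppress=True,precision=3)
d=np.deg2rad; y0=d(26.9+90)
P=np.array([DIAL[0],DIAL[1]+0.0001,0.066])
manip.move_ptp(P+[0,0,0.08],R(y0)); manip.set_gripper(0.5,40)
manip.move_l(P,max_speed=0.1); print(manip.current_ee_pos(),manip.current_grip_width(),manip.current_tcp_rot())
snap("wrist","w5"); snap("side","d5"); snap("scene","s5")
print(manip.current_time())
E
python3 -c "
import cv2
cv2.imwrite('pics/d5b.png',cv2.resize(cv2.imread('pics/d5.png')[200:360,170:340],None,fx=3.5,fy=3.5))
cv2.imwrite('pics/s5b.png',cv2.resize(cv2.imread('pics/s5.png')[130:260,270:420],None,fx=4,fy=4))"
```

```text
[0.565 0.104 0.067] 0.5013013233469806 [[ 0.001 -0.452  0.892]
 [ 0.     0.892  0.452]
 [-1.    -0.     0.001]]
31.1917
```

View pics/w5.png

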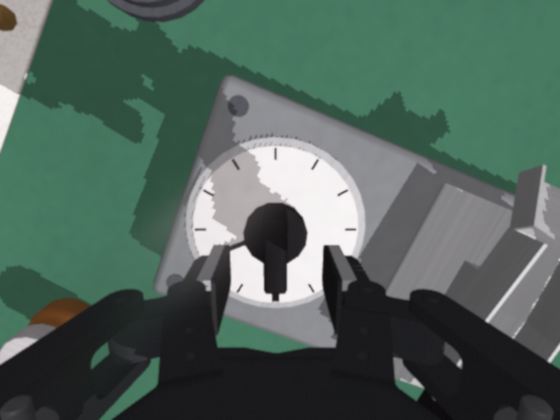

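View pics/s5b.png

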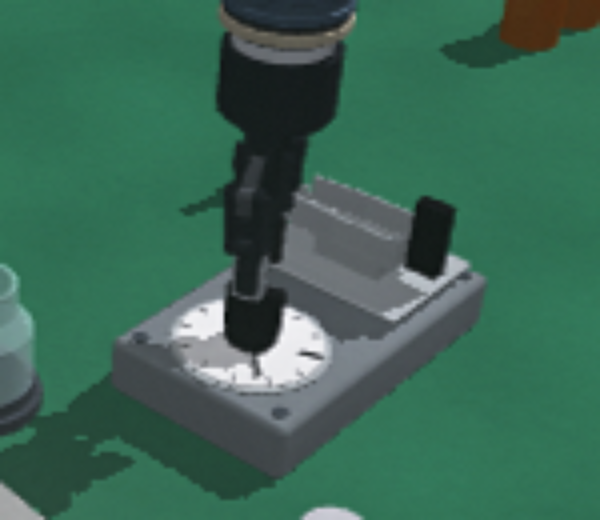

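```bash
python3 - <<'E'
from h import *
np.set_printoptions(suppress=True,precision=3)
for w in (0.3,0.2,0.1,0.0):
    manip.set_gripper(w,40); print(w,manip.current_grip_width(),manip.current_force(),manip.current_ee_pos())
snap("wrist","w6"); print(manip.current_time())
E
```

```text
0.3 0.30198510304563553 [-0.251 -0.447  0.045] [0.565 0.104 0.066]
0.2 0.19796680791802188 [-0.168  0.295 -0.151] [0.565 0.104 0.066]
0.1 0.09881549613646025 [-0.168 -0.952  0.703] [0.565 0.104 0.066]
0.0 0.0036903712686445892 [ 0.115  0.072 -0.437] [0.565 0.104 0.066]
32.3
```

View pics/w6.png

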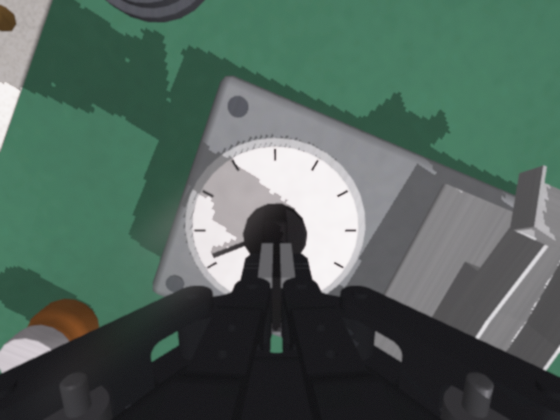

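```bash
python3 - <<'E'
from h import *
np.set_printoptions(suppress=True,precision=3,linewidth=150)
for n in ("w5","w6"):
    a=np.load(f"pics/{n}.npz"); W=xyz(a["d"],a)
    print(n)
    for v in range(200,345,8): print(v,[f"{W[v,u,2]:.3f}" for u in (215,225,245,255,262,268,276,284,290,297,325,335,345)], W[v,276,:2])
E
python3 -c "
import cv2
cv2.imwrite('pics/w6b.png',cv2.resize(cv2.imread('pics/w6.png')[190:340,200:350],None,fx=4,fy=4,interpolation=cv2.INTER_CUBIC))"
```

```text
w5
200 ['0.048', '0.048', '0.049', '0.047', '0.049', '0.048', '0.048', '0.048', '0.047', '0.048', '0.048', '0.048', '0.047'] [0.549 0.096]
208 ['0.048', '0.048', '0.047', '0.048', '0.060', '0.070', '0.071', '0.070', '0.059', '0.048', '0.048', '0.047', '0.048'] [0.547 0.096]
216 ['0.047', '0.049', '0.047', '0.062', '0.063', '0.087', '0.086', '0.085', '0.061', '0.060', '0.048', '0.049', '0.047'] [0.547 0.096]
224 ['0.047', '0.047', '0.048', '0.061', '0.062', '0.092', '0.093', '0.092', '0.062', '0.061', '0.048', '0.048', '0.048'] [0.549 0.097]
232 ['0.048', '0.048', '0.061', '0.062', '0.063', '0.091', '0.093', '0.093', '0.062', '0.062', '0.048', '0.048', '0.048'] [0.552 0.098]
240 ['0.048', '0.048', '0.061', '0.061', '0.061', '0.092', '0.092', '0.092', '0.061', '0.062', '0.049', '0.048', '0.048'] [0.556 0.1  ]
248 ['0.109', '0.107', '0.049', '0.061', '0.062', '0.092', '0.093', '0.093', '0.062', '0.060', '0.106', '0.108', '0.048'] [0.56  0.102]
256 ['0.116', '0.115', '0.047', '0.061', '0.061', '0.092', '0.093', '0.093', '0.061', '0.061', '0.108', '0.116', '0.107'] [0.563 0.104]
264 ['0.1
[... 3369 characters left out ...]
151'] [0.563 0.104]
312 ['0.165', '0.166', '0.166', '0.165', '0.164', '0.145', '0.135', '0.145', '0.161', '0.165', '0.166', '0.165', '0.151'] [0.566 0.105]
320 ['0.168', '0.169', '0.169', '0.169', '0.163', '0.146', '0.134', '0.145', '0.162', '0.169', '0.167', '0.169', '0.153'] [0.569 0.107]
328 ['0.172', '0.171', '0.172', '0.171', '0.163', '0.145', '0.134', '0.145', '0.161', '0.172', '0.172', '0.172', '0.171'] [0.572 0.109]
336 ['0.175', '0.175', '0.175', '0.175', '0.163', '0.145', '0.000', '0.145', '0.162', '0.174', '0.176', '0.174', '0.174'] [0.664 0.155]
344 ['0.177', '0.178', '0.178', '0.174', '0.164', '0.145', '-0.001', '0.145', '0.162', '0.174', '0.178', '0.177', '0.177'] [0.672 0.159]
```

View pics/w6b.png

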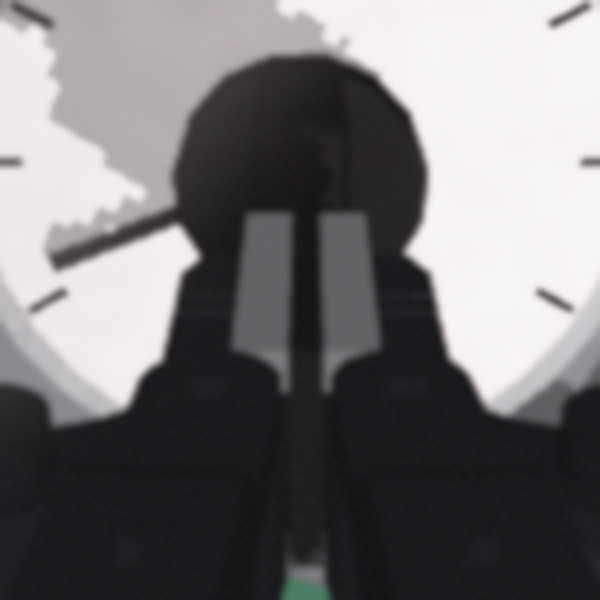

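```bash
python3 - <<'E'
from h import *
np.set_printoptions(suppress=True,precision=3,linewidth=150)
a=np.load("pics/w1.npz"); W=xyz(a["d"],a)
print("open, TCP .56,-.28,.30"); m=(W[...,2]>0.25); m[:200]=0
ys,xs=np.where(m); Z=W[m][:,2]; i=np.argsort(Z)[:8]; print(W[m][i], ys[i],xs[i])
a=np.load("pics/w6.npz"); W=xyz(a["d"],a); print("cam",-a["R"].T@a["t"])
a=np.load("pics/s1.npz"); W=xyz(a["d"],a); im=a["p"]
cv2.imwrite("pics/s1b.png",cv2.resize(im[180:330,100:260],None,fx=4,fy=4,interpolation=cv2.INTER_CUBIC)[:,:,::-1])
a=np.load("pics/s5.npz");W=xyz(a["d"],a)
for v in range(170,225,3): print(v,W[v,332],W[v,335])
E
```

```text
open, TCP .56,-.28,.30
[[ 0.562 -0.323  0.343]
 [ 0.55  -0.323  0.344]
 [ 0.55  -0.237  0.344]
 [ 0.553 -0.323  0.344]
 [ 0.562 -0.323  0.344]
 [ 0.561 -0.237  0.344]
 [ 0.551 -0.237  0.344]
 [ 0.554 -0.237  0.344]] [265 291 291 284 266 269 289 282] [376 374 179 375 376 177 179 178]
cam [0.505 0.075 0.24 ]
170 [0.578 0.066 0.207] [0.584 0.071 0.208]
173 [0.585 0.059 0.204] [0.588 0.067 0.203]
176 [0.591 0.053 0.201] [0.579 0.079 0.186]
179 [0.596 0.047 0.197] [0.603 0.05  0.199]
182 [0.598 0.046 0.189] [0.604 0.05  0.191]
185 [0.596 0.05  0.178] [0.604 0.052 0.181]
188 [0.596 0.052 0.169] [0.602 0.055 0.171]
191 [0.591 0.059 0.155] [0.602 0.057 0.161]
194 [0.59  0.061 0.145] [0.599 0.062 0.149]
197 [0.583 0.071 0.128] [0.585 0.081 0.125]
200 [0.583 0.073 0.118] [0.586 0.081 0.116]
203 [0.584 0.073 0.109] [0.586 0.083 0.105]
206 [0.565 0.098 0.079] [0.575 0.098 0.084]
209 [0.566 0.098 0.069] [0.574 0.101 0.072]
212 [0.569 0.096 0.061] [0.576 0.1   0.064]
215 [0.575 0.09  0.057] [0.581 0.095 0.059]
218 [0.577 0.089 0.049] [0.583 0.094 0.05 ]
221 [0.585 0.081 0.047] [0.589 0.088 0.046]
224 [0.593 0.072 0.046] [0.599 0.077 0.047]
```

View pics/s1b.png

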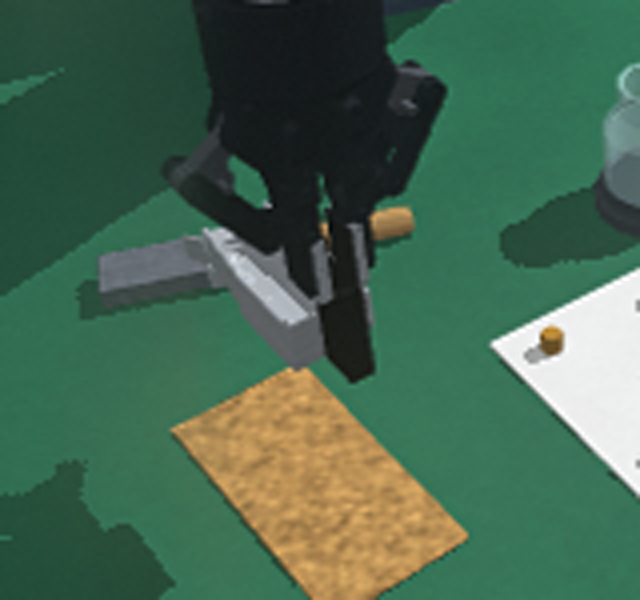

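```bash
python3 - <<'E'
from h import *
np.set_printoptions(suppress=True,precision=4,linewidth=150)
a=np.load("pics/w6.npz"); W=xyz(a["d"],a)
for v in range(240,250): print(v,W[v,262],W[v,268],W[v,287],W[v,272])
print(manip.current_qpos(),manip.current_ee_pos(),manip.current_grip_width())
E
```

```text
240 [0.5704 0.0984 0.0599] [0.5576 0.0968 0.0917] [0.5537 0.1052 0.0909] [0.5566 0.0985 0.0921]
241 [0.5706 0.0986 0.0609] [0.5576 0.0969 0.093 ] [0.5538 0.1052 0.0919] [0.5571 0.0988 0.0918]
242 [0.5709 0.0988 0.0615] [0.5585 0.0973 0.0918] [0.555  0.1059 0.0898] [0.5574 0.0989 0.0925]
243 [0.5714 0.099  0.0617] [0.5586 0.0974 0.0927] [0.5552 0.1059 0.0906] [0.5577 0.0991 0.0927]
244 [0.5564 0.0936 0.1032] [0.5558 0.0962 0.1017] [0.5514 0.1035 0.1032] [0.5545 0.0976 0.103 ]
245 [0.5567 0.0937 0.1037] [0.5556 0.0962 0.1035] [0.5519 0.1038 0.103 ] [0.5552 0.0979 0.1023]
246 [0.557  0.0939 0.104 ] [0.5554 0.0961 0.1051] [0.5514 0.1034 0.1057] [0.555  0.0979 0.104 ]
247 [0.5569 0.0939 0.1054] [0.5557 0.0963 0.1054] [0.5517 0.1036 0.1061] [0.5544 0.0976 0.1067]
248 [0.5568 0.094  0.1066] [0.5554 0.0962 0.1073] [0.5519 0.1036 0.1068] [0.5546 0.0977 0.1073]
249 [0.5562 0.0938 0.1094] [0.5557 0.0963 0.1076] [0.552  0.1037 0.1075] [0.5545 0.0977 0.1087]
[ 0.1002  0.5624  1.6957  0.      0.8834 -1.9401] [0.5649 0.1035 0.066 ] 0.0032635002293016626
```

```bash
python3 - <<'E'
from h import *
np.set_printoptions(suppress=True,precision=3)
P=np.array([DIAL[0],DIAL[1]+0.0001,0.066]); Rm=R(np.deg2rad(116.9))
manip.set_gripper(0.5,40)
manip.move_l(P-[0,0,0.026],max_speed=0.06); print(manip.current_force())
manip.set_gripper(0.0,40); print(manip.current_grip_width(),manip.current_force(),manip.current_ft_torque())
snap("wrist","w7");snap("scene","s7"); print(manip.current_time())
a=np.load("pics/w7.npz"); W=xyz(a["d"],a)
for v in range(225,300,5): print(v,W[v,258],W[v,295],W[v,276])
cv2.imwrite("pics/s7b.png",cv2.resize(np.load("pics/s7.npz")["p"][130:260,270:420],None,fx=4,fy=4)[:,:,::-1])
E
```

```text
[-0.436 -0.118 -0.097]
0.12747835024126145 [ 0.73  -3.776  3.356] [-0.69  -0.128 -0.009]
33.8417
225 [0.555 0.089 0.062] [0.547 0.106 0.06 ] [0.548 0.095 0.073]
230 [0.558 0.091 0.06 ] [0.549 0.107 0.061] [0.547 0.095 0.081]
235 [0.56  0.092 0.06 ] [0.551 0.108 0.062] [0.548 0.096 0.085]
240 [0.562 0.093 0.062] [0.554 0.109 0.061] [0.547 0.095 0.092]
245 [0.558 0.092 0.079] [0.55  0.106 0.078] [0.549 0.096 0.092]
250 [0.558 0.092 0.083] [0.551 0.106 0.084] [0.551 0.097 0.093]
255 [0.558 0.092 0.088] [0.551 0.106 0.088] [0.553 0.098 0.092]
260 [0.558 0.093 0.094] [0.551 0.106 0.094] [0.555 0.099 0.092]
265 [0.558 0.093 0.098] [0.551 0.105 0.099] [0.557 0.1   0.092]
270 [0.557 0.093 0.103] [0.551 0.105 0.104] [0.559 0.101 0.092]
275 [0.558 0.093 0.106] [0.551 0.105 0.107] [0.561 0.102 0.092]
280 [0.558 0.094 0.109] [0.552 0.106 0.108] [0.563 0.103 0.093]
285 [0.56  0.095 0.109] [0.554 0.106 0.108] [0.565 0.104 0.092]
290 [0.562 0.095 0.109] [0.556 0.107 0.109] [0.568 0.106 0.091]
295 [0.563 0.096 0.109] [0.557 0.108 0.109] [0.569 0.107 0.092]
```

View pics/s7b.png

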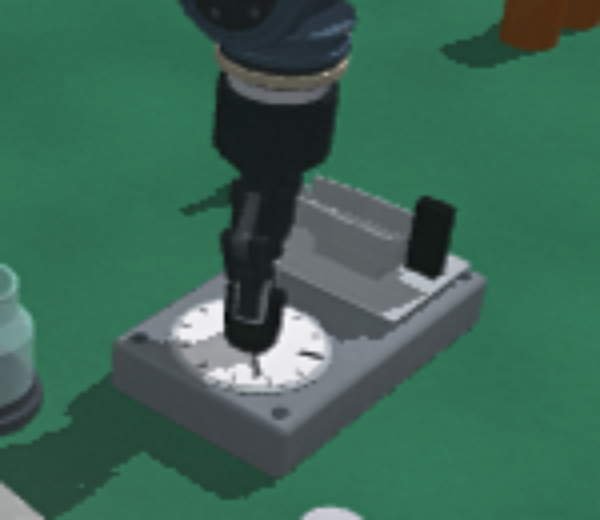

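View pics/w7.png

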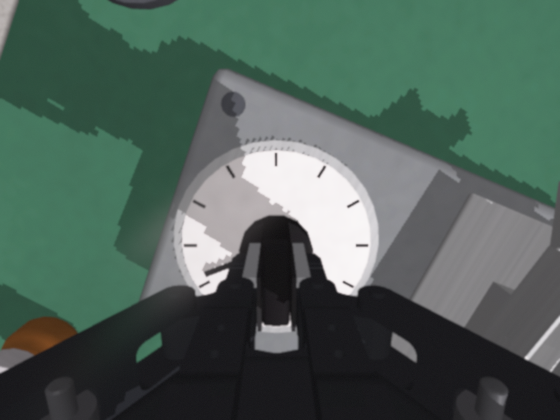

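```bash
python3 - <<'E'
from h import *
np.set_printoptions(suppress=True,precision=3)
d=np.deg2rad; y0=d(26.9+90); y1=d(-40.7+90)
P=np.array([DIAL[0],DIAL[1]+0.0001,0.040])
for f in (0.5,1.0): manip.move_ptp(P,R(y0+(y1-y0)*f)); print(manip.current_grip_width(),manip.current_force())
snap("wrist","w8a")
manip.set_gripper(0.4); manip.move_l(P+[0,0,0.10],max_speed=0.15)
manip.move_ptp((0.54,0.13,0.28),R(-np.pi/2)); snap("wrist","w8")
print(manip.current_time())
E
python3 an.py w8
```

```text
0.1280027401201593 [ 0.352 -0.261  4.977]
0.12594324124196232 [2.144 5.425 4.025]
38.4667
tab 460 minrect [607.7 236.9] [25.8 14.2] 5.4 z 0.126
pan z 0.05829398909473089
pan plane [-0.0001 -0.0013  0.0583]
knob bar 412 minrect [564.7 103.7] [12.3 39.8] 49.48 z 0.0922
0.026 {-44: 1, -40: 2}
0.037 {-40: 6}
0.0425 {-44: 1, -40: 5}
```

View pics/w8_dial.png

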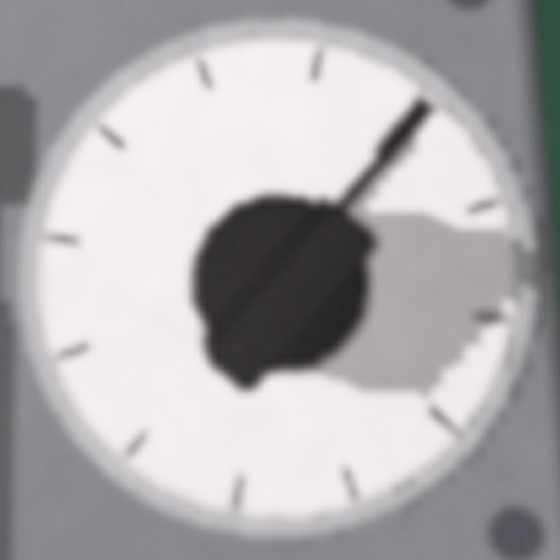

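```bash
python3 - <<'E'
from h import *
manip.move_ptp((0.58,0.07,0.115),R(-np.pi/2-0.0)); snap("wrist","w9")
print(manip.current_time())
a=np.load("pics/w9.npz"); K=a["K"];N=600;s=0.05/N
c=DIAL[:2]+0.036*np.array([np.cos(np.deg2rad(-40.6)),np.sin(np.deg2rad(-40.6))])
v,u=np.mgrid[:N,:N]; Pw=np.stack([c[0]+0.025-v*s,c[1]+0.025-u*s,np.full(u.shape,0.049)],-1)
C=Pw@a["R"].T+a["t"]; uv=C@K.T; uv=(uv[...,:2]/uv[...,2:]).astype(np.float32)
im=cv2.remap(a["p"],uv[...,0],uv[...,1],cv2.INTER_CUBIC)
o=np.array([(c[1]+0.025-DIAL[1])/s,(c[0]+0.025-DIAL[0])/s])
cv2.imwrite("pics/w9z.png",im[:,:,::-1]); print("dial centre px",o)
E
```

```text
39.2667
dial centre px [ 18.86553814 628.00520477]
```

View pics/w9z.png

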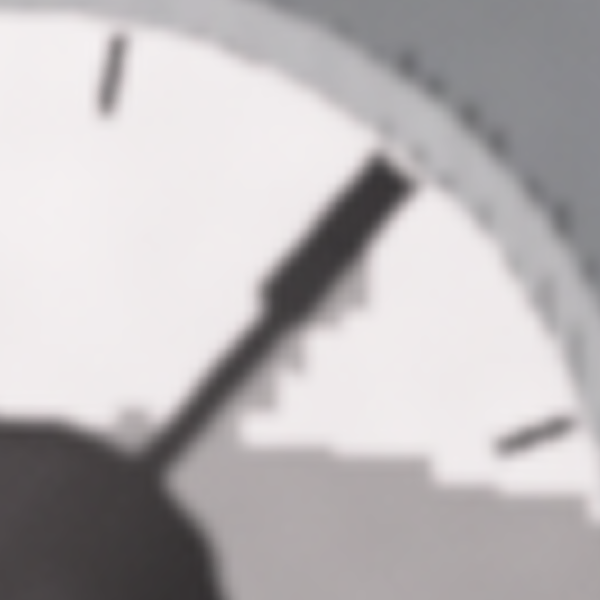

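View pics/w9.png

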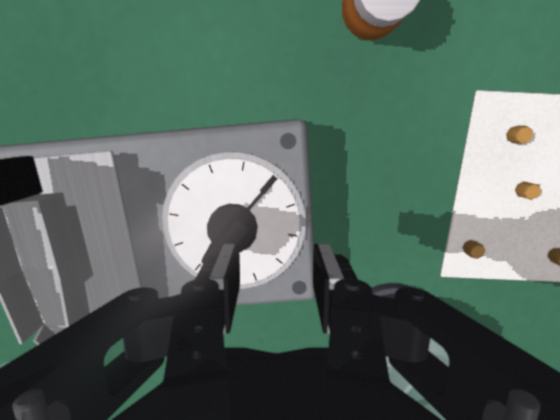

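```bash
cat >> h.py <<'E'
YB=BY
SO=np.array([0.6077,0.2371])-0.060*np.array([np.cos(BY),np.sin(BY)])
def spt(x,y,z): # scoop point on the pan -> world
    c,s=np.cos(BY),np.sin(BY); return np.array([SO[0]+c*x-s*y,SO[1]+s*x+c*y,z])
def beads(name,zmin=0.012,zmax=0.025,cam="wrist",box=(0.35,0.8,-0.33,0.0)):
    p,d,k=snap(cam,name); W=xyz(d,k); p=p.astype(int)
    m=(p[...,0]-p[...,2]>40)&(W[...,2]>zmin)&(W[...,2]<zmax)&(W[...,0]>box[0])&(W[...,0]<box[1])&(W[...,1]>box[2])&(W[...,1]<box[3])
    n,l,s,c=cv2.connectedComponentsWithStats(m.astype(np.uint8)); out=[]
    for i in range(1,n):
        if s[i,4]>25:
            P=W[l==i]; zt=np.percentile(P[:,2],90); T_=P[P[:,2]>zt-0.0035]
            out.append((*((T_[:,:2].min(0)+T_[:,:2].max(0))/2),zt,int(s[i,4]))); 
    for o in out: print("bead",np.round(o,4))
    return out
def view_card(name):
    manip.move_ptp((0.58,-0.17,0.19),R(YB)); return beads(name)
def pick(b,zrep=-0.030):
    P=np.array([b[0],b[1],0]); manip.move_ptp(P+[0,0,0.06],R(YB)); manip.set_gripper(0.45,40)
    manip.move_l(P+[0,0,0.0],max_speed=0.12); manip.move_l(P+[0,0,zrep],max_speed=0.06); f=np.round(manip.current_force(),1)
    manip.set_gripper(0.0,30); w=manip.current_grip_width(); print("pick",np.round(b,4),"w",round(w,3),"f",f)
    manip.move_l(P+[0,0,0.10],max_speed=0.2); return w
def place(x,y,zrep):
    P=spt(x,y,zrep); manip.move_ptp(P+[0,0,0.155-zrep],R(YB)); manip.move_l(P+[0,0,0.03],max_speed=0.15); manip.move_l(P,max_speed=0.06)
    print("place f",np.round(manip.current_force(),1)); manip.set_gripper(0.27); manip.move_l(P+[0,0,0.03],max_speed=0.08); manip.move_l(P+[0,0,0.12],max_speed=0.2)
E
python3 - <<'E'
from h import *
np.set_printoptions(suppress=True,precision=3)
print(manip.inverse_kinematics((0.58,-0.17,0.19),R(YB)),manip.inverse_kinematics(spt(10,0,0.046)*[0,0,1]+spt(0.01,0,0.046)*[1,1,0],R(YB)))
manip.move_l((0.58,0.07,0.19),max_speed=0.2)
b=view_card("w10"); print(manip.current_time())
E
```

```text
[-0.362  0.46   1.516 -0.     1.166 -0.449] [ 0.318  0.637  1.62  -0.     0.885  0.231]
bead [  0.722  -0.013   0.024 406.   ]
bead [  0.53   -0.11    0.018 147.   ]
bead [  0.632  -0.132   0.018 143.   ]
bead [  0.584  -0.148   0.018 134.   ]
bead [  0.36   -0.219   0.02  699.   ]
bead [  0.522  -0.19    0.018 131.   ]
bead [  0.635  -0.193   0.018 127.   ]
41.6333
```

View pics/w10.png

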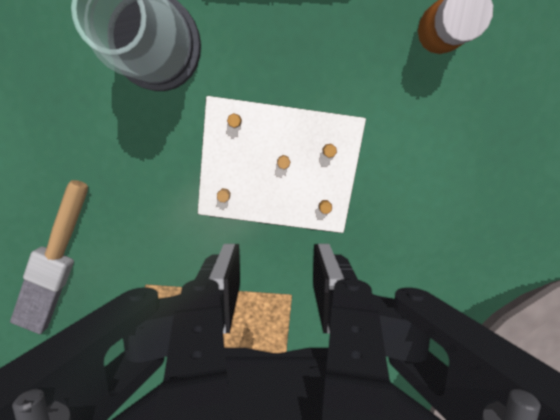

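```bash
python3 - <<'E'
from h import *
np.set_printoptions(suppress=True,precision=3)
w=pick((0.584,-0.1485)); snap("wrist","w11"); snap("scene","s11"); print(manip.current_time())
E
```

```text
pick [ 0.584 -0.148] w 0.146 f [-9.   3.2 21.1]
44.9917
```

View pics/w11.png

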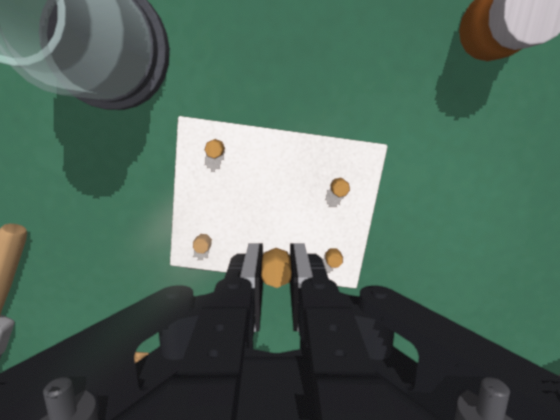

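```bash
python3 - <<'E'
from h import *
np.set_printoptions(suppress=True,precision=3)
place(0.010,0,0.052); snap("wrist","w12"); print(manip.current_time())
E
```

```text
place f [ 1.  -0.7 -0.1]
49.15
```

View pics/w12.png

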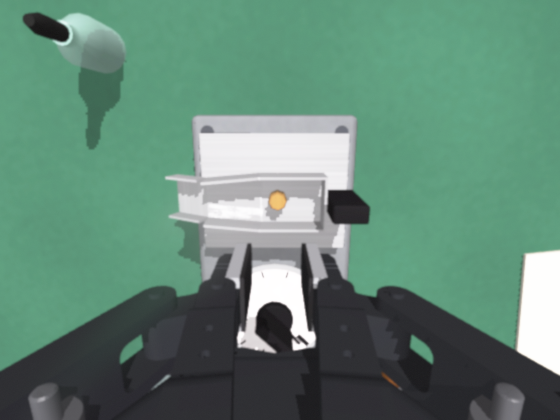

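```bash
python3 - <<'E'
from h import *
np.set_printoptions(suppress=True,precision=3)
b=[x for x in view_card("w13") if x[3]<300]
t=min(b,key=lambda x:abs(x[0]-0.632)+abs(x[1]+0.132))
w=pick(t,-0.024)
if w>0.08: place(-0.022,0,0.057)
snap("wrist","w14"); print(manip.current_time())
E
```

```text
bead [  0.722  -0.013   0.024 415.   ]
bead [  0.53   -0.109   0.018 147.   ]
bead [  0.632  -0.131   0.018 138.   ]
bead [  0.36   -0.218   0.02  693.   ]
bead [  0.522  -0.19    0.018 129.   ]
bead [  0.636  -0.194   0.018 131.   ]
pick [  0.632  -0.131   0.018 138.   ] w 0.145 f [ 0.6 -0.1 -0.1]
place f [ 0.5 -0.6  0.1]
58.0583
```

View pics/w14.png

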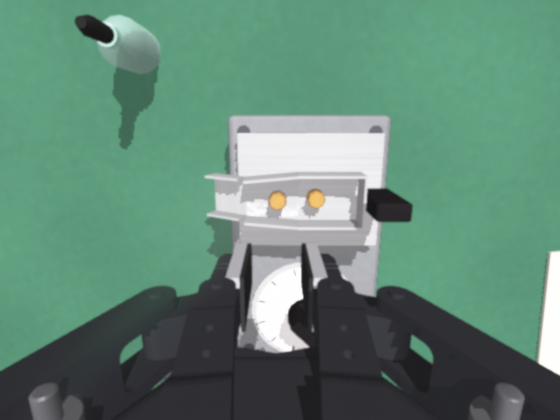

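```bash
python3 - <<'E'
from h import *
np.set_printoptions(suppress=True,precision=3)
b=[x for x in view_card("w15") if x[3]<300]
t=max(b,key=lambda x:x[0])
w=pick(t,-0.024)
if w>0.08: place(0.020,0,0.066)
snap("wrist","w16"); print(manip.current_time())
E
```

```text
bead [  0.722  -0.014   0.024 412.   ]
bead [  0.53   -0.109   0.018 148.   ]
bead [  0.36   -0.219   0.02  693.   ]
bead [  0.522  -0.19    0.018 128.   ]
bead [  0.636  -0.194   0.018 132.   ]
pick [  0.636  -0.194   0.018 132.   ] w 0.146 f [ 0.4 -0.5  0.1]
place f [-0.2 -0.  -0.8]
67.0833
```

View pics/w16.png

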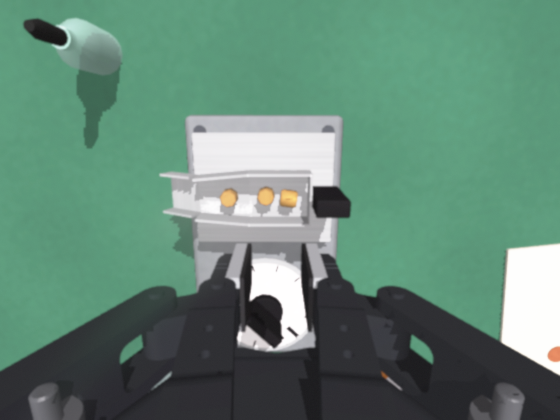

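```bash
python3 - <<'E'
from h import *
np.set_printoptions(suppress=True,precision=3)
b=[x for x in view_card("w17") if x[3]<300]
t=min(b,key=lambda x:abs(x[0]-0.522)+abs(x[1]+0.19))
w=pick(t,-0.024)
if w>0.08: place(-0.006,0,0.065)
snap("wrist","w18"); print(manip.current_time())
E
```

```text
bead [  0.722  -0.013   0.024 408.   ]
bead [  0.53   -0.109   0.018 147.   ]
bead [  0.36   -0.218   0.02  700.   ]
bead [  0.522  -0.19    0.018 128.   ]
pick [  0.522  -0.19    0.018 128.   ] w 0.142 f [ 0.1 -0.3 -0. ]
place f [-0.7  0.2 -0.6]
76.075
```

View pics/w18.png

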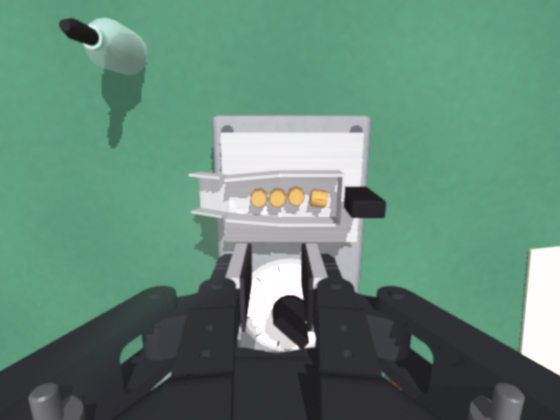

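```bash
python3 - <<'E'
from h import *
np.set_printoptions(suppress=True,precision=3)
b=[x for x in view_card("w19") if x[3]<300 and x[0]<0.7]
t=b[0]
w=pick(t,-0.024)
if w>0.08: place(0.017,0.005,0.067)
snap("wrist","w20"); print(manip.current_time())
E
```

```text
bead [  0.722  -0.014   0.024 410.   ]
bead [  0.53   -0.109   0.018 146.   ]
bead [  0.36   -0.217   0.02  701.   ]
pick [  0.53   -0.109   0.018 146.   ] w 0.145 f [ 0.5 -0.  -0.9]
place f [-0.6  0.2 -0.4]
84.8333
```

View pics/w20.png

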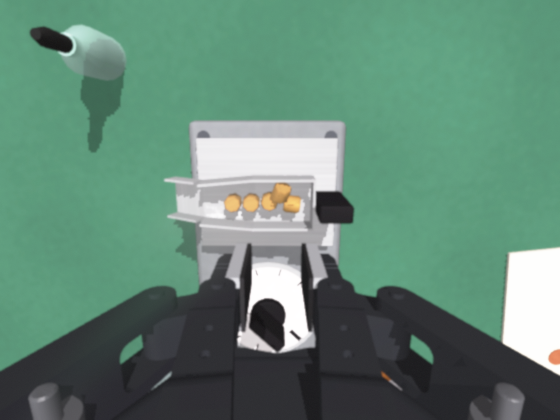

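```bash
sed -i 's/^GRASP_UP=.*/GRASP_UP=0.012/' h.py; python3 - <<'E'
from h import *
np.set_printoptions(suppress=True,precision=3)
a=np.load("pics/w20.npz"); W=xyz(a["d"],a); X,Y,Z=W[...,0],W[...,1],W[...,2]
m=(Z>0.115)&(Z<0.135)&(X>0.585)&(X<0.63)&(Y>0.21)&(Y<0.27)&(a["p"].max(-1)<80)
r=cv2.minAreaRect((W[m][:,:2]*1000).astype(np.float32)); print(r,np.median(Z[m]))
m=(Z>0.05)&(Z<0.064)&(Y>0.25)&(Y<0.27)&(X>0.50)&(X<0.6); print("pan",np.median(Z[m]))
psi=1.3
for th in np.deg2rad([0,15,30,45,55,65]):
    p,Rm=tcp_for_point(LIP,JAR+[0.004*np.cos(psi),0.004*np.sin(psi),-0.004],psi,th); print(p,manip.inverse_kinematics(p,Rm))
E
```

```text
((607.6886596679688, 238.6258544921875), (25.07544708251953, 12.815495491027832), 5.192167282104492) 0.12375684778147074
pan 0.05600372341612925
[0.485 0.097 0.106] [ 0.102  0.379  1.881 -0.     0.882  0.373]
[0.483 0.089 0.142] [-0.067  0.287  1.938  0.332  0.89  -0.003]
[0.479 0.074 0.175] [-0.26   0.25   1.979  0.633  1.007 -0.361]
[0.472 0.05  0.202] [-0.454  0.28   2.     0.842  1.2   -0.642]
[0.467 0.031 0.216] [-0.569  0.335  2.001  0.933  1.345 -0.786]
[0.461 0.01  0.227] [-0.669  0.415  1.993  0.994  1.492 -0.903]
```

```bash
python3 - <<'E'
from h import *
np.set_printoptions(suppress=True,precision=3)
g=np.array([0.6077,0.2378,0.0557+GRASP_UP]); Rg=scoopR(BY)@T
manip.move_ptp(g+[0,0,0.12],Rg); manip.set_gripper(0.9,80)
manip.move_l(g+[0,0,0.01],max_speed=0.12); print(manip.current_force()); manip.move_l(g,max_speed=0.04)
manip.set_gripper(0.0,80); print(manip.current_grip_width(),manip.current_force())
manip.move_l(g+[0,0,0.02],max_speed=0.03); manip.move_l(g+[0,0,0.085],max_speed=0.06)
snap("wrist","w21"); snap("scene","s21"); snap("side","d21"); print(manip.current_grip_width(),manip.current_force(),manip.current_time())
cv2.imwrite("pics/s21b.png",cv2.resize(np.load("pics/s21.npz")["p"][100:260,260:440],None,fx=4,fy=4,interpolation=cv2.INTER_CUBIC)[:,:,::-1][:600])
E
```

```text
[-0.417  0.018 -0.385]
0.14153645968406592 [0.12  0.969 0.226]
0.14996327457255282 [-0.073 -0.24  -2.66 ] 91.05
```

View pics/s21b.png

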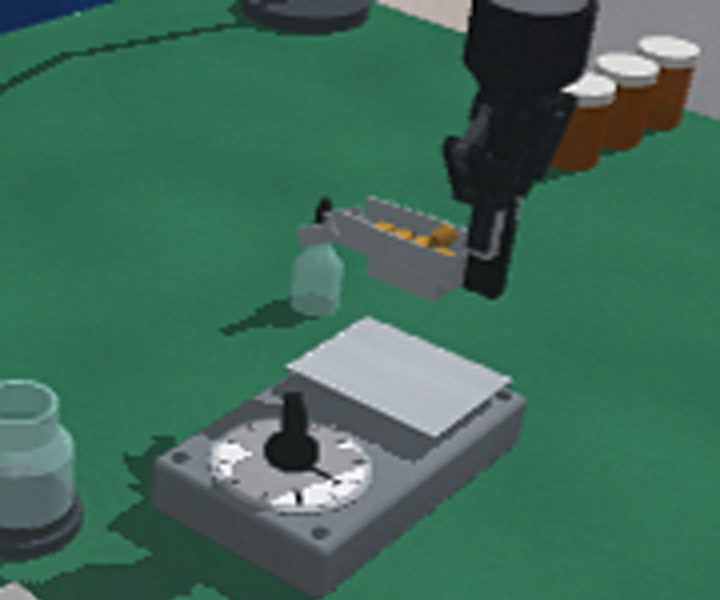

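View pics/w21.png

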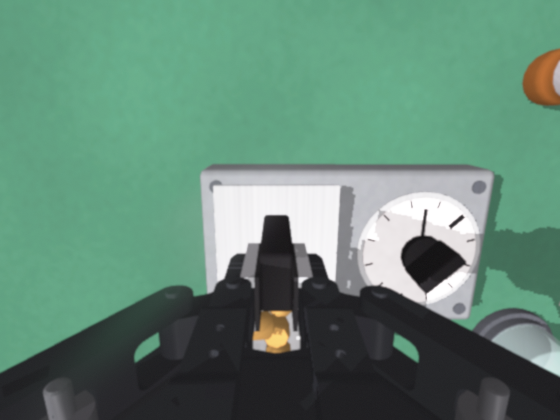

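```bash
python3 - <<'E'
from h import *
np.set_printoptions(suppress=True,precision=4)
for n in ("s21","d21"):
    a=np.load(f"pics/{n}.npz"); W=xyz(a["d"],a); o=np.array([0.6077,0.2378])-0.06*np.array([np.cos(BY),np.sin(BY)])
    q=W[...,:2]-o; xs=q@[np.cos(BY),np.sin(BY)]; ys=q@[-np.sin(BY),np.cos(BY)]; Z=W[...,2]
    for x0 in range(-80,45,10):
        m=(xs>x0/1000)&(xs<(x0+10)/1000)&(abs(ys)<0.024)&(Z>0.12)&(Z<0.2)
        if m.sum()>3: print(n,x0,m.sum(),"max",Z[m].max().round(4),"min",Z[m].min().round(4))
E
```

```text
s21 -80 24 max 0.1591 min 0.1421
s21 -70 16 max 0.1651 min 0.1473
s21 -60 22 max 0.168 min 0.1517
s21 -50 41 max 0.1794 min 0.1541
s21 -40 40 max 0.1793 min 0.1559
s21 -30 54 max 0.1791 min 0.1392
s21 -20 51 max 0.1793 min 0.1414
s21 -10 59 max 0.1792 min 0.1399
s21 0 54 max 0.1807 min 0.1375
s21 10 52 max 0.182 min 0.1394
s21 20 78 max 0.1819 min 0.14
s21 30 45 max 0.1798 min 0.1397
s21 40 48 max 0.1868 min 0.1546
d21 -80 74 max 0.1669 min 0.1437
d21 -70 77 max 0.1678 min 0.1461
d21 -60 80 max 0.1821 min 0.154
d21 -50 84 max 0.1845 min 0.1563
d21 -40 102 max 0.1846 min 0.1561
d21 -30 106 max 0.1823 min 0.1397
d21 -20 118 max 0.1838 min 0.1392
d21 -10 119 max 0.1836 min 0.1417
d21 0 120 max 0.1836 min 0.1418
d21 10 125 max 0.1867 min 0.139
d21 20 115 max 0.184 min 0.1415
d21 30 114 max 0.1826 min 0.1435
d21 40 90 max 0.1997 min 0.1561
```

```bash
python3 - <<'E'
from h import *
np.set_printoptions(suppress=True,precision=3)
psi=1.3; u=np.array([np.cos(psi),np.sin(psi),0])
p,Rm=tcp_for_point(LIP,JAR+[0,0,0.035],psi,0)
p0=manip.current_ee_pos()
manip.move_l(p,attitude=Rm,max_speed=0.06)
snap("wrist","w22"); snap("scene","s22"); snap("side","d22"); print(manip.current_grip_width(),manip.current_force(),manip.current_time())
cv2.imwrite("pics/s22b.png",cv2.resize(np.load("pics/s22.npz")["p"][140:260,230:390],None,fx=4.5,fy=4.5,interpolation=cv2.INTER_CUBIC)[:,:,::-1][:600])
cv2.imwrite("pics/d22b.png",cv2.resize(np.load("pics/d22.npz")["p"][170:290,230:390],None,fx=4.5,fy=4.5,interpolation=cv2.INTER_CUBIC)[:,:,::-1][:600])
E
```

```text
0.1466911479731509 [-0.303 -0.858 -2.508] 94.5333
```

View pics/s22b.png

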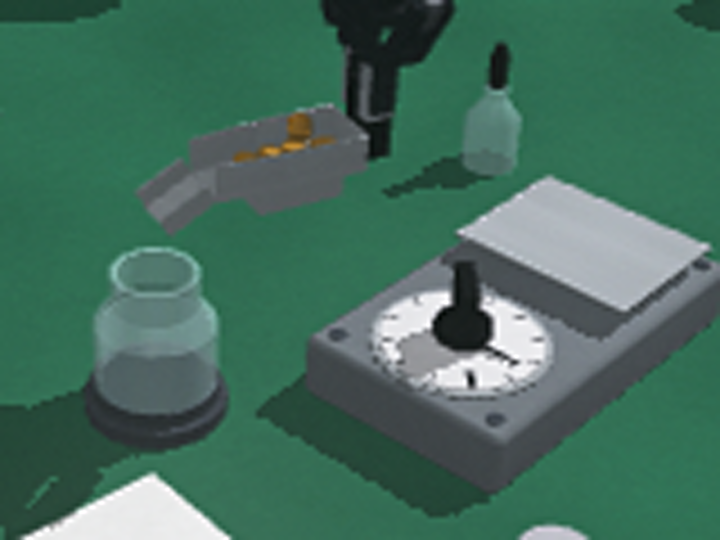

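View pics/d22b.png

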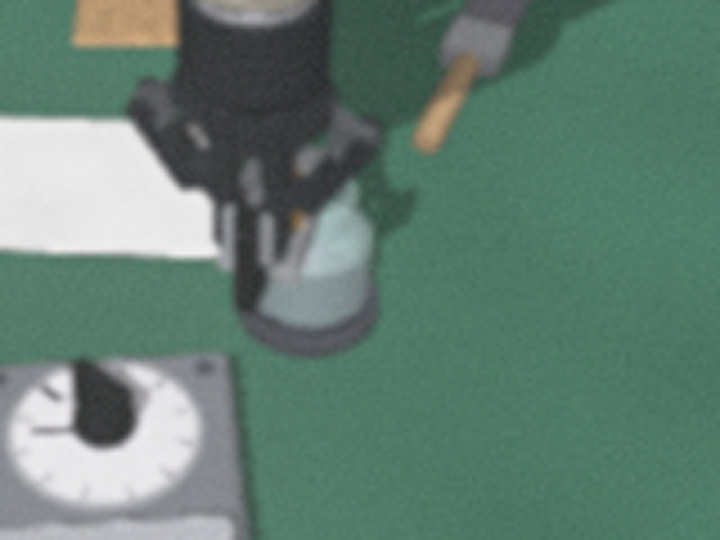

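```bash
python3 - <<'E'
from h import *
np.set_printoptions(suppress=True,precision=4)
psi=1.3;u=np.array([np.cos(psi),np.sin(psi)]); v=np.array([-u[1],u[0]])
a=np.load("pics/s22.npz"); W=xyz(a["d"],a); q=W[...,:2]-JAR[:2]; s=q@u; t=q@v; Z=W[...,2]
for x0 in range(-12,130,8):
    m=(s>x0/1000)&(s<(x0+8)/1000)&(abs(t)<0.04)&(Z>0.118)&(Z<0.185)
    if m.sum()>2: print(x0,m.sum(),"z",Z[m].min().round(4),Z[m].max().round(4),"t",t[m].min().round(4),t[m].max().round(4))
m=(abs(s)<0.04)&(abs(t)<0.04)&(Z>0.095)&(Z<0.108); (c,r)=cv2.minEnclosingCircle((W[m][:,:2]*1000).astype(np.float32)); print("jar rim scene",c,r,m.sum())
E
```

```text
-4 32 z 0.1338 0.1505 t -0.0199 0.0169
4 42 z 0.1355 0.1554 t -0.0211 0.0179
12 43 z 0.1402 0.1592 t -0.0185 0.0197
20 40 z 0.1434 0.1624 t -0.0191 0.0176
28 52 z 0.147 0.1724 t -0.0213 0.0194
36 53 z 0.1479 0.1728 t -0.0199 0.0201
44 44 z 0.1488 0.1727 t -0.0223 0.0205
52 63 z 0.1318 0.1727 t -0.0228 0.0212
60 55 z 0.1326 0.1724 t -0.0242 0.0212
68 58 z 0.1327 0.1726 t -0.0245 0.0219
76 54 z 0.1321 0.1727 t -0.0261 0.0228
84 59 z 0.1324 0.1714 t -0.0249 0.0236
92 68 z 0.1335 0.1766 t -0.0239 0.0231
100 44 z 0.1324 0.1753 t -0.0258 0.012
108 48 z 0.1317 0.1723 t -0.0235 0.0264
116 44 z 0.1396 0.1729 t -0.0235 0.0229
124 71 z 0.1493 0.1838 t -0.0236 0.0218
jar rim scene (447.8733215332031, -43.8633918762207) 28.148508071899414 105
```

```bash
cat >> h.py <<'E'
PSI=1.3; U=np.array([np.cos(PSI),np.sin(PSI),0])
def pour_pose(deg):
    s0=0.006*min(1,deg/25); h=-0.004-0.003*min(1,max(0,deg-20)/30)
    return tcp_for_point(LIP,JAR+U*s0+[0,0,h],PSI,np.deg2rad(deg))
def crop(n,f,box):
    im=np.load(f"pics/{n}.npz")["p"][box[0]:box[1],box[2]:box[3]]
    cv2.imwrite(f"pics/{n}b.png",cv2.resize(im,None,fx=f,fy=f,interpolation=cv2.INTER_CUBIC)[:,:,::-1])
E
python3 - <<'E'
from h import *
np.set_printoptions(suppress=True,precision=3)
for d in range(0,71,5):
    p,Rm=pour_pose(d); assert manip.inverse_kinematics(p,Rm) is not None,d
p,Rm=pour_pose(0)
manip.move_l(p+[0,0,0.015],max_speed=0.05); print(manip.current_force()); manip.move_l(p,max_speed=0.03); print(manip.current_force())
for d in range(5,31,5):
    p,Rm=pour_pose(d); manip.move_l(p,attitude=Rm,max_speed=0.03); print(d,manip.current_force(),manip.current_grip_width())
snap("scene","s23"); print(manip.current_time()); crop("s23",4.5,(140,260,230,390))
E
```

```text
[-0.348 -0.576 -2.122]
[ 0.614  0.149 -2.64 ]
5 [-0.175 -0.286 -1.431] 0.14910300450499772
10 [-0.97   0.865 -2.383] 0.14335221257646202
15 [-0.259 -0.754 -1.774] 0.14887466135385238
20 [-0.81  -0.777 -2.503] 0.1441935452674116
25 [-0.041  0.502 -1.438] 0.14538851618035706
30 [ 0.521  0.451 -2.166] 0.14522693510027035
99.1333
```

View pics/s23b.png

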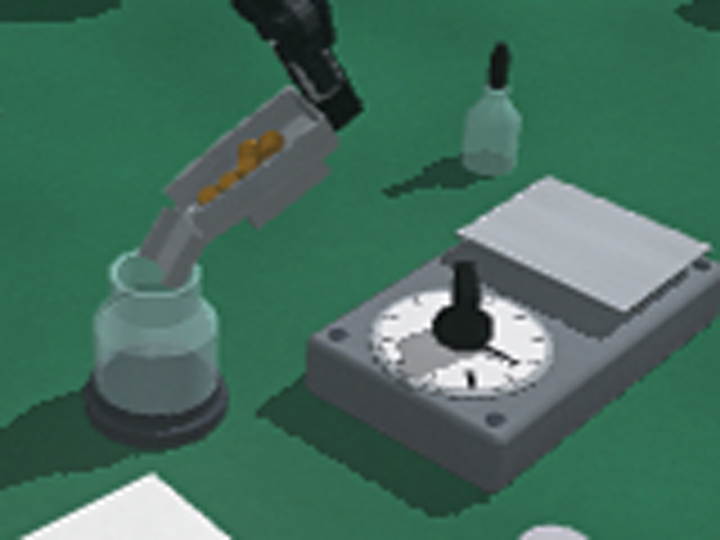

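```bash
python3 - <<'E'
from h import *
np.set_printoptions(suppress=True,precision=3)
for d in (33,36,39,42,45):
    p,Rm=pour_pose(d); manip.move_l(p,attitude=Rm,max_speed=0.03); manip.dwell(0.3); print(d,manip.current_force())
    snap("scene",f"s24_{d}")
manip.dwell(0.5); snap("scene","s24"); print(manip.current_time()); crop("s24",4.5,(140,260,230,390)); crop("s24_36",4.5,(140,260,230,390))
E
```

```text
33 [ 0.228 -1.072 -1.149]
36 [ 0.213  0.223 -0.151]
39 [ 1.248 -0.546 -1.285]
42 [ 0.241  1.281 -0.868]
45 [-0.415 -0.441 -1.613]
103.375
```

View pics/s24b.png

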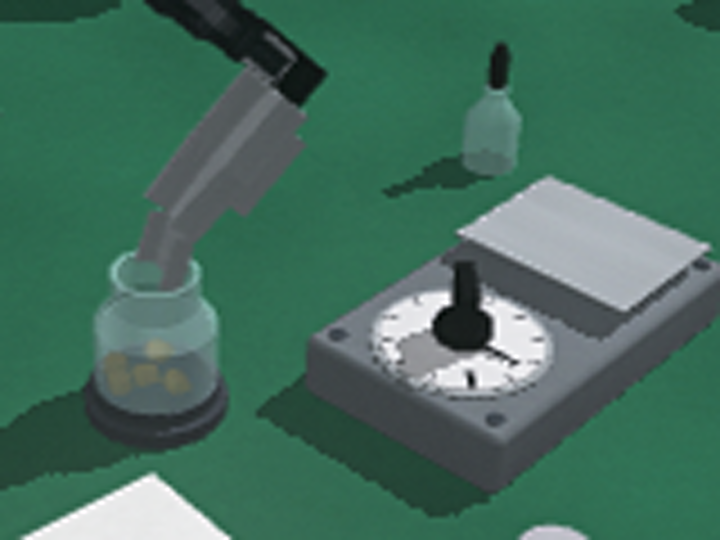

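View pics/s24_36b.png

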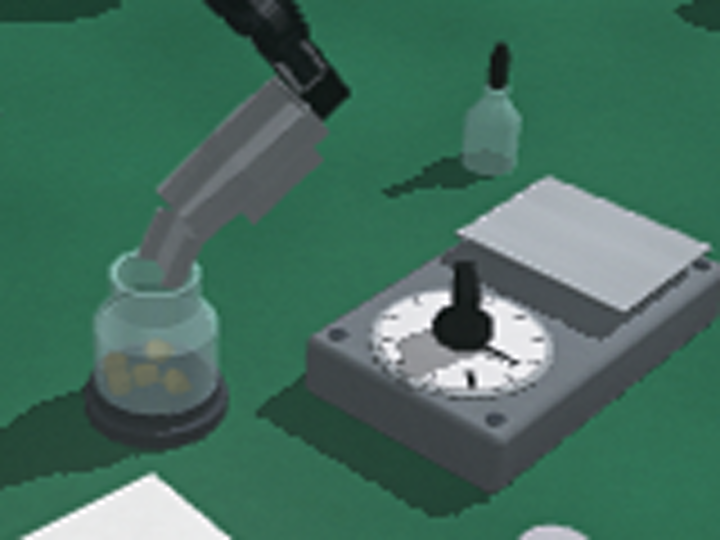

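```bash
python3 - <<'E'
from h import *
np.set_printoptions(suppress=True,precision=3)
for d in (35,25,15,7,0):
    p,Rm=pour_pose(d); manip.move_l(p,attitude=Rm,max_speed=0.06)
print(manip.current_force())
manip.move_l(p+[0,0,0.05],max_speed=0.06)
snap("scene","s25"); print(manip.current_time()); crop("s25",4.5,(140,260,230,390))
E
```

```text
[ 0.993 -0.128 -0.929]
106.9333
```

View pics/s25b.png

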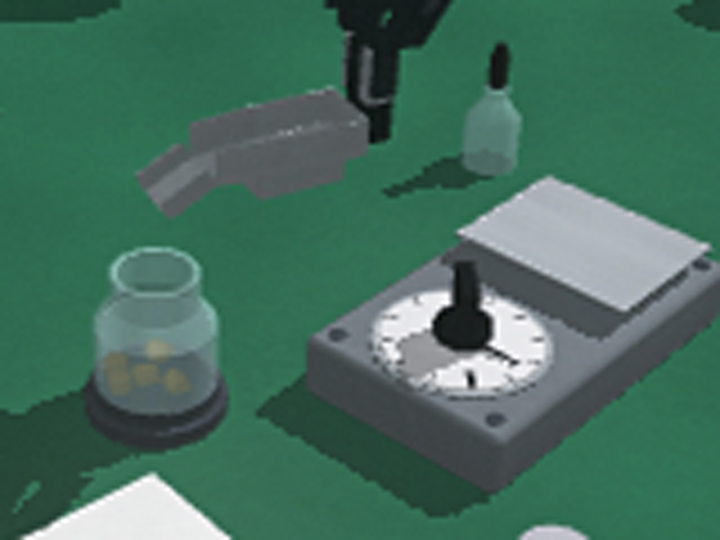

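```bash
python3 - <<'E'
from h import *
np.set_printoptions(suppress=True,precision=3)
p,Rm=tcp_for_point(BASE,MAT,np.deg2rad(0.4))
manip.move_ptp(p+[0,0,0.14],Rm)
manip.move_l(p+[0,0,0.02],max_speed=0.12); snap("scene","s26")
for dz in (0.003,0.001,0.0): manip.move_l(p+[0,0,dz],max_speed=0.02); print(dz,manip.current_force())
manip.set_gripper(0.6); manip.move_l(p+[0,0,0.15],max_speed=0.15)
manip.move_ptp((0.45,-0.2,0.30),R(-np.pi/2)); manip.dwell(0.3); snap("wrist","w27"); snap("scene","s27"); snap("side","d27")
print(manip.current_time())
a=np.load("pics/w27.npz"); W=xyz(a["d"],a); X,Y,Z=W[...,0],W[...,1],W[...,2]
def rect(m,n):
    r=cv2.minAreaRect((W[m][:,:2]*1000).astype(np.float32)); print(n,m.sum(),r,np.median(Z[m]))
q=a["p"].astype(int)
near=(X>0.4)&(X<0.65)&(abs(Y+0.354)<0.06)
rect(near&(q[...,0]-q[...,2]>50)&(Z<0.01),"mat"); rect(near&(Z>0.062)&(Z<0.08),"tab"); rect(near&(Z>0.036)&(Z<0.05),"walls")
for x0,x1 in ((0.48,0.5),(0.5,0.52),(0.52,0.54),(0.54,0.56)):
    m=near&(X>x0)&(X<x1)&(Z>0.03)&(Z<0.06); print(x0,np.percentile(Z[m],90))
E
```

```text
0.003 [ 0.102  0.095 -2.263]
0.001 [-0.337 -0.142 -2.139]
0.0 [-0.565  0.627  3.175]
114.3083
mat 3690 ((520.3872680664062, -354.0904846191406), (179.84434509277344, 84.7368392944336), 0.297141432762146) 0.0035430344780171628
tab 369 ((574.7201538085938, -353.69964599609375), (26.18547821044922, 14.650287628173828), 0.18157179653644562) 0.0711094352987236
walls 731 ((525.8135986328125, -354.34063720703125), (122.53668212890625, 44.43733596801758), 0.8808810114860535) 0.042726498704722796
0.48 0.044013587670038615
0.5 0.044295068706224135
0.52 0.04431449897627808
0.54 0.043922190052326456
```

View pics/w27.png

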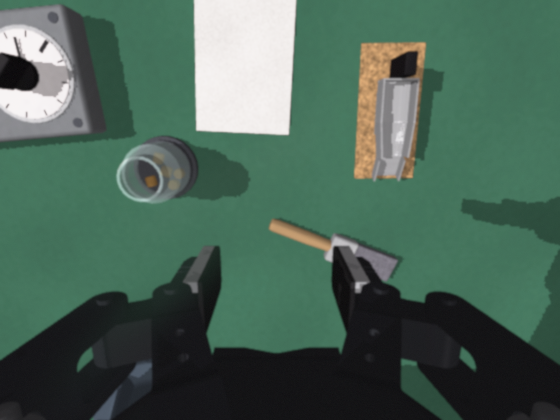

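View pics/s27.png

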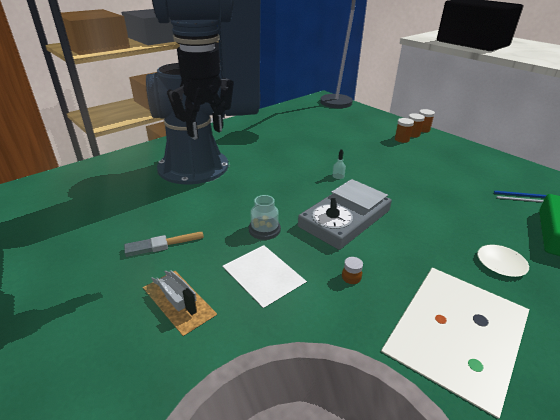

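```bash
python3 - <<'E'
from h import *
manip.move_ptp((0.42,-0.042,0.26),R(-np.pi/2)); snap("wrist","w28"); crop("w28",4,(90,240,200,350)); print(manip.current_time())
E
```

```text
115.0583
```

View pics/w28b.png

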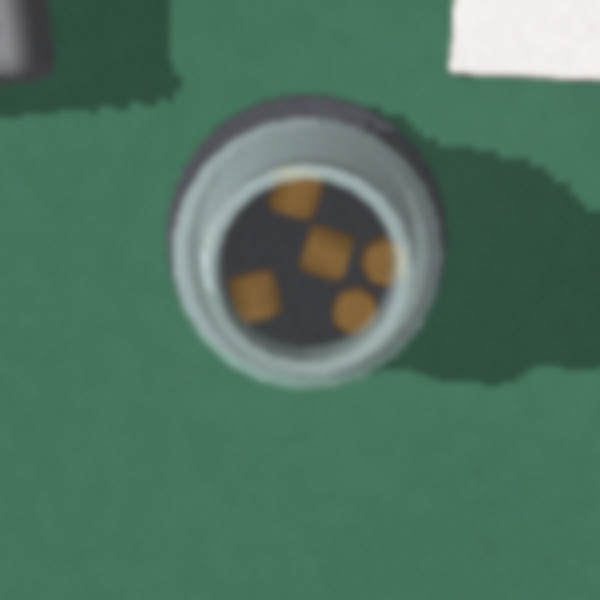

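All five beads are visible inside the jar, at (298,197), (327,250), (380,262), (255,296) and (355,312). The arm is clear of everything, so I'm handing in.

```bash
python3 -c "
from bench import manip
manip.sign_off(); print(manip.current_time())"
```

```text
the job is handed in; nothing more can be done
the job is handed in; nothing more can be done
```

The job is done and handed in at about 115 s of the 210 s allowed.

**What I did**
- I set the scoop level on the middle of the pan and let go. I then turned the knob about 67° so the zero mark lay under the pointer.
- All five beads were there, and I put each one into the tray as it stood on the pan.
- I lifted the scoop level, put its lip a few millimetres inside the jar's mouth, and tipped it slowly to 45°. I brought it level while still in the mouth, then set it back on the mat.

**Last checks**
- **Tare:** the zero mark's bar measured −40.5° and the pointer about −40.7°. A close picture showed them within about 1° of each other.
- **Beads:** all five are visible in the jar, and the tray and card are empty.
- **Scoop:** it stands upright and level, with its base within about 0.5 mm of the mat's centre.
- **Bystanders:** the dropper bottle, amber jar and brush look unmoved in the final picture. I did not measure their positions again.

**What failed or disagreed**
- **Finger length:** the fingers really end about 30–37 mm short of the reported TCP.
    - The first lift of the scoop held only the top of its tab, but it stayed level.
    - The first grip on the knob closed above it and turned nothing. I corrected for this from then on.
- **Card contact:** on the first bead the fingertips pressed on the card with about 21 N at the wrist, so I picked up the other beads 6 mm higher.

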